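Check both sprung corners of a mirror tilt mount

ROBOT

A 6-joint arm with a two-finger parallel gripper is mounted at the origin on a cart in front of the work surface, level with it; the furniture and walls round the work are solid. World frame = base frame: x ahead of the robot, y to its left, z up, the work surface at z = 0. Lengths are in m, angles in rad, forces in N, time in s.
With the tool pointing down it reaches from about 0.275 to 0.975 m from the base axis. Payload 8.4 kg.
Tool frame: the origin (TCP) lies midway between the tips of the shut fingers; the grasp point (between the pads) lies robot.grasp_offset behind it (robot.grasp_offset is the distance from the TCP to the grasp point, in m); z points along the fingers, y is the direction in which the jaws open and shut (so a half turn about z gives the same grasp; the last joint's range is limited). The gripper opens to 92 mm and grips with 3 to 60 N. Pads are 20 mm wide; open, the fingers measure 128 mm over their backs; the gripper's body (75 mm by 189 mm) begins 69 mm behind the grasp point.
Start: joints at [-1.274, 0.353, 1.633, -0, 1.155, -0.002], TCP at [0.184, -0.597, 0.19] pointing down, gripper open.
Joint ranges: [-2.63, 2.63], [-0.92, 2.1], [0.06, 2.66], [-1.3, 4.44], [0, 2.69], [-3.02, 3.02]. Speed limits (rad/s): [2.22, 2.22, 2.79, 3.14, 3.14, 3.14].

INTERFACE

Orientations are given as a unit quaternion [x, y, z, w].
In Python, from bench import robot gives the robot as it stands.
- The arm moves only by the shell command python3 -m pendant 'ROWS' [OPENING]. ROWS is JSON, a list of rows, each a list of 2 entries, a list of its own where there are three numbers: the shift along the tool's x, y, z normalised to -1 to 1, where 1 is 100 cm, then the turn about the tool's z normalised to -1 to 1, where 1 is 90 degrees. A call has exactly 5 rows; each row is the pose to reach, as a shift and turn from the pose commanded when the call began, along the tool's axes at that moment; what a row does not reach only later rows make up. A row lasts 1/10 s, in which the tool goes at most 50 mm and 8.59 degrees, less where a joint would pass 70% of its speed; a pose out of reach is approached as far as the arm can. A call with a number of a shift or a turn outside -1 to 1 is refused whole. A call with a gripper value outside its range is refused whole. OPENING is the opening, from 0 (shut) to 1 (fully open), set as the call begins (- or left out, the last holds). The fingers move at their own pace and stop on an object; the grip force is fixed at half the most. Time passes only in rows, so rows that repeat a pose let the fingers close, or fill a call up. It gives the time, the measured TCP pose, the force and the opening at its end, in the units of the state.
- robot.read_state(): the state, without advancing time (a new reading comes with each control period).
- robot.read_camera(name): name is "side" or "top" or "wrist"; returns a dict with "frame" (420x560x3 uint8, red, green, blue), "fx", "fy", "cx", "cy" (pixels), "world_from_camera" (4x4, takes a point from camera to world coordinates); the wrist camera has in their place "tool_from_camera" (4x4, takes a point from camera to tool coordinates, whose origin is the TCP and whose axes are the flange's). Camera axes: x right, y up, looking along -z (the intrinsics and any distortion apply to the point x, -y, -z); pixel columns grow to the right and rows downward; lengths in m; the calibration is good to about 2 mm. The wrist camera is an equidistant fisheye: a pixel r from the principal point sees the ray r / f radians off the axis. A picture is of the moment at which its call begins: read the wrist's pose just before it. There is no depth.
- robot.sign_off(): hands the job in, once; it reports no verdict.
The state is a dict: "clock": time; "joints": joint angles; "joint_vel": joint speeds; "joint_torque": joint torques, N m; "tcp_pos": TCP position; "tool_rot": TCP orientation; "force": force on the tool from outside, world axes, zero at the start; "torque": the same for the moment, N m; "width": finger opening in m.
Only numpy, scipy, OpenCV 4.12 (cv2) and the standard library are available. Lean on these libraries where they do the work, as an engineer would, in place of code of your own. Each camera call takes 0.05 s, during which the arm holds its last target.

TASK

Check the springs of the mirror tilt mount, with the fingertips only: press down the green pad until the tip of the red needle is on the green mark, keep it there for one second without letting the needle run past the mark, then let go so that the plate springs back level. Then do the same with the yellow pad and the yellow mark, and finish with the plate level and released. Press gently from above, pinch or lift nothing, and leave the things around the mount and the two marks where they are.

Things in the scene. Friction and masses are not known exactly. Their poses are not given: they have to be found in the camera images.
- mount: Tilt mount fixed to the bench: aluminium base 130 x 220 mm, a dark tilting plate (98 x 200 mm) with a round mirror, behind it a white scale board 150 mm wide, top 200 mm above the bench. Origin: centre of the base, on the bench. x points to the scale board (away from the robot), y to the green pad (left), z up; yaw within 0.35 rad. Tilt axis: along x, 62 mm above the origin.
- tilt_plate (a joint): Tilt of the plate, rad: 0 level (its spring returns it there), positive with the green corner down, negative with the yellow corner down; stops at 0.36 either way. Spring 2.5 N m per rad: a mark takes 4 to 8 N on a pad. The red needle is part of the plate and swings by the same angle toward the pressed side.
- pad_green_top (a point): Green domed press pad, 28 mm across, 9 mm high, on the front left corner of the tilting plate. The point is the top of its dome: in the mount frame x = -30, y = 80, z = 75 mm with the plate level, so 80 mm to the side of the tilt axis.
- pad_yellow_top (a point): Yellow domed press pad, the same, on the front right corner: x = -30, y = -80, z = 75 mm in the mount frame with the plate level; the point is the top of its dome.
- needle_tip (a point): Tip of the red upright needle (3 mm wide at the tip) in front of the scale board, 120 mm from the tilt axis, at mount x = +50 mm.
- mark_green_centre (a point): Centre of the green mark, a strip 12 mm wide and 28 mm tall on the scale board, left of the needle. The point is given in the needle's plane, 120 mm from the tilt axis: needle_tip coincides with it when the needle is dead on the mark. The needle runs past the mark toward the mark's +y.
- mark_green (a joint): Angle of the green mark from the level needle in rad, 0.14 to 0.24, different in each run. The needle is dead on it when tilt_plate equals +mark_green. The mark stays where it is set.
- mark_yellow_centre (a point): Centre of the yellow mark, the same strip right of the needle; the needle goes past it toward the mark's -y.
- mark_yellow (a joint): Angle of the yellow mark from the level needle in rad, 0.14 to 0.24. The needle is dead on it when tilt_plate equals -mark_yellow.
- timer: Bystander: white bench timer, 60 x 68 x 30 mm; loose. Origin: centre of its underside.
- sticky_notes: Bystander: yellow note block, 76 x 76 x 14 mm; loose. Origin: centre of its underside.
- petri_dish: Bystander: clear petri dish, 62 mm across, 14 mm high; loose. Origin: centre of its underside.
- mouse: Bystander: black computer mouse, 116 x 64 x 37 mm; loose. Origin: centre of its underside.
- blower: Bystander: red rubber lens blower standing on its foot, 56 mm across, 104 mm high; loose. Origin: centre of its underside.
- objective_case: Bystander: round black-and-grey objective case standing close to the right end of the mount, 42 mm across, 53 mm high; loose. Origin: centre of its underside.
- screwdriver: Bystander: small screwdriver with a red handle lying close to the left end of the mount, 128 mm long, 19 mm thick; loose. Origin: centre of its underside.

How it is judged:
By the outcome, as a careful person would: the job done as asked, in the order asked, and still so for the second after the job is handed in, with the robot touching nothing.
It also fails if it takes over 54 s, if anything falls off the work surface, if the arm or the gripper's body presses on something with over 40 N, if the wrist force passes 120 N, or if a joint passes its speed limit or range.

## Working session

There is one attempt and no reset: what is moved stays moved. The work goes in short steps, Python scripts to look and compute and a shell command to move; the robot and the scene stay as the last step left them, time stands still between calls to the robot, and variables do not carry over. Pictures are saved under pics/ and viewed, and the job is handed in when it is done.

```bash
ls; mkdir -p pics
python3 - <<'E'
from bench import robot
import cv2,numpy as np
s=robot.read_state();print(s)
for n in("side","top","wrist"):
    c=robot.read_camera(n);cv2.imwrite(f"pics/{n}0.png",c["frame"][:,:,::-1])
    print(n,{k:(np.round(v,4).tolist() if k!="frame" else 0) for k,v in c.items()})
print(robot.grasp_offset)
E
```

```text
pics
{'clock': 0.0, 'joints': array([-1.27437391e+00,  3.53648710e-01,  1.63413922e+00, -1.73743364e-05,
        1.15519358e+00, -2.36588619e-03]), 'joint_vel': array([-0.00097142, -0.00012493, -0.00192754,  0.0011573 , -0.00123177,
       -0.00180166]), 'joint_torque': array([ 3.08978670e-04, -5.93841183e+01, -3.34219158e+01,  6.97205309e-02,
        2.33143475e-02, -1.14280019e-04]), 'tcp_pos': array([ 0.1838349 , -0.59679293,  0.18916119]), 'tool_rot': array([ 9.88860672e-01,  1.48842500e-01, -1.09592877e-04, -6.85773692e-04]), 'force': array([ 0.48369534, -0.54556228,  0.00872222]), 'torque': array([-0.02553206,  0.02311457, -0.03093095]), 'width': 0.09173913881444291}
side {'frame': 0, 'fx': 394.4881, 'fy': 394.4881, 'cx': 276.4178, 'cy': 208.622, 'world_from_camera': [[-0.868, 0.2586, -0.424, 0.0587], [-0.4963, -0.421, 0.7592, 0.8429], [0.0178, 0.8694, 0.4938, 0.673], [0.0, 0.0, 0.0, 1.0]]}
top {'frame': 0, 'fx': 383.6071, 'fy': 383.6071, 'cx': 280.7554, 'cy': 209.1021, 'world_from_camera': [[0.0165, 0.987, -0.1597, 0.3827], [-0.9997, 0.0187, 0.0123, 0.0299], [0.0152, 0.1595, 0.9871, 1.1127], [0.0, 0.0, 0.0, 1.0]]}
wrist {'frame': 0, 'fx': 325.1923, 'fy': 325.1923, 'cx': 274.289, 'cy': 204.3728, 'tool_from_camera': [[-0.0007, 0.9682, 0.2502, 0.0709], [1.0, 0.0008, -0.0003, -0.001], [-0.0005, 0.2502, -0.9682, -0.1945], [0.0, 0.0, 0.0, 1.0]]}
0.0187
```

View pics/side0.png

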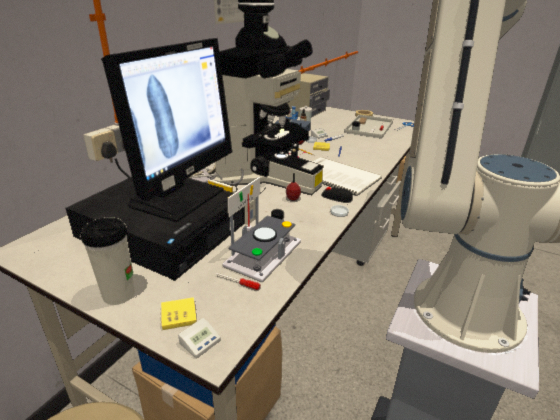

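View pics/top0.png

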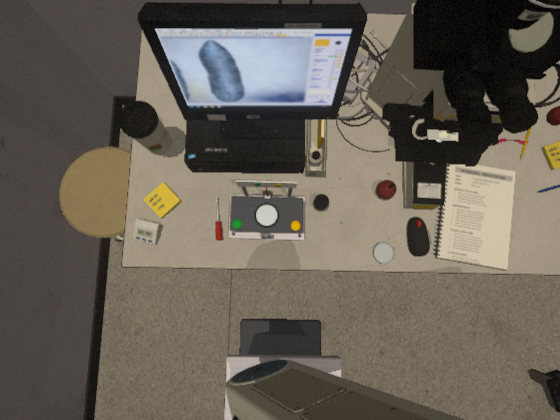

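View pics/wrist0.png

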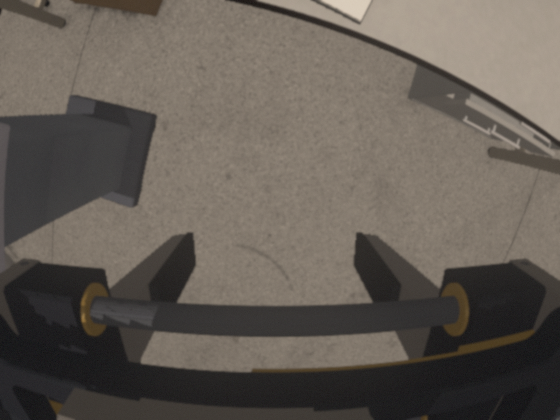

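Run:
```python
import cv2
a=cv2.imread("pics/top0.png");cv2.imwrite("pics/tc.png",cv2.resize(a[165:265,190:340],None,fx=5,fy=5,interpolation=cv2.INTER_CUBIC))
a=cv2.imread("pics/side0.png");cv2.imwrite("pics/sc.png",cv2.resize(a[170:300,205:325],None,fx=4.6,fy=4.6,interpolation=cv2.INTER_CUBIC))
```

```text
(no output)
```

View pics/tc.png

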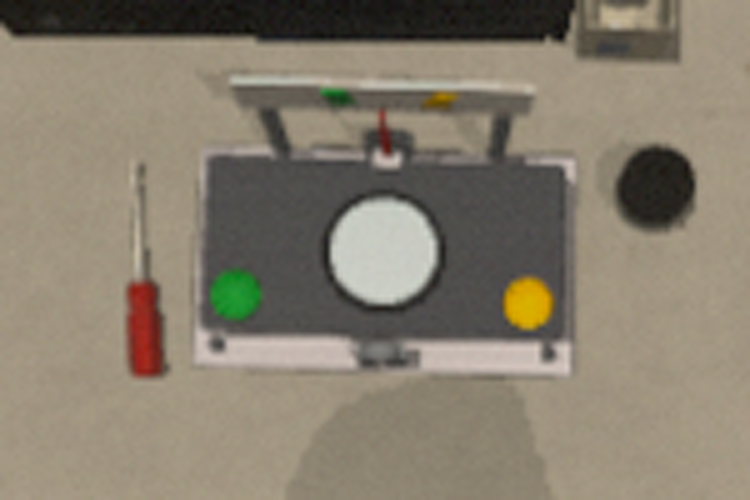

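View pics/sc.png

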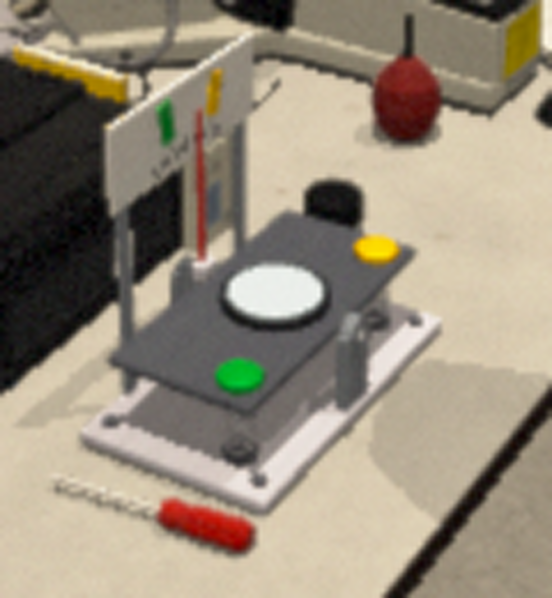

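```bash
cat > h.py <<'E'
import numpy as np,cv2
from scipy.optimize import least_squares
from scipy.spatial.transform import Rotation as R
C={"side":(394.4881,276.4178,208.622,np.array([[-0.868,0.2586,-0.424,0.0587],[-0.4963,-0.421,0.7592,0.8429],[0.0178,0.8694,0.4938,0.673],[0,0,0,1]])),
"top":(383.6071,280.7554,209.1021,np.array([[0.0165,0.987,-0.1597,0.3827],[-0.9997,0.0187,0.0123,0.0299],[0.0152,0.1595,0.9871,1.1127],[0,0,0,1]]))}
def proj(n,P):
    f,cx,cy,T=C[n];p=np.linalg.inv(T)@np.append(P,1);return np.array([cx+f*p[0]/-p[2],cy-f*p[1]/-p[2]])
def ray(n,u,v):
    f,cx,cy,T=C[n];d=T[:3,:3]@np.array([(u-cx)/f,-(v-cy)/f,-1]);return T[:3,3],d
WT=np.array([[-0.0007,0.9682,0.2502,0.0709],[1.0,0.0008,-0.0003,-0.001],[-0.0005,0.2502,-0.9682,-0.1945],[0,0,0,1]])
def wcam(pos,q):
    T=np.eye(4);T[:3,:3]=R.from_quat(q).as_matrix();T[:3,3]=pos;return T@WT
def wproj(T,P,f=325.1923,cx=274.289,cy=204.3728):
    p=np.linalg.inv(T)@np.append(P,1);x,y,z=p[0],-p[1],-p[2];r=np.hypot(x,y);th=np.arctan2(r,z);return np.array([cx+f*th*x/r,cy+f*th*y/r])
def m2w(m,P):
    x,y,a=m;c,s=np.cos(a),np.sin(a);P=np.array(P,float);return np.array([x+c*P[0]-s*P[1],y+s*P[0]+c*P[1],P[2]])
G=(-.03,.08,.073);Y=(-.03,-.08,.073)
E
python3 - <<'E'
from h import *
obs=[("top",(237.0,223.6),G),("top",(295.4,225.4),Y),("side",(257.1,251.2),G),("side",(286.8,223.8),Y),("top",(266.6,215.0),(0,0,.072))]
r=least_squares(lambda m:np.concatenate([proj(n,m2w(m,P))-o for n,o,P in obs]),[.45,.05,0])
print(r.x,r.fun.round(2));print(m2w(r.x,G),m2w(r.x,Y),m2w(r.x,(.05,0,.182)))
E
```

```text
[ 0.53645205  0.05647164 -0.0113287 ] [-0.51  0.46 -0.21  0.39  0.16 -0.79  0.43 -0.89 -0.35 -0.9 ]
[0.50736025 0.13680636 0.073     ] [ 0.5055477  -0.02318338  0.073     ] [0.58644884 0.05590521 0.182     ]
```

```bash
python3 -m pendant '[[[0.03,-0.035,0],0.06],[[0.062,-0.072,0],0.12],[[0.095,-0.11,0],0.18],[[0.128,-0.148,0],0.197],[[0.16,-0.185,0],0.197]]' 0
```

```text
clock: 0.65
tcp_pos: [0.2827, -0.3715, 0.1897]
tool_rot: [1.0, -0.006, 0.0, -0.0]
force: [0.7, 1.0, -0.1]
width: 0.0542
```

```bash
python3 -m pendant '[[[0.015,-0.034,0],0],[[0.029,-0.068,0],0],[[0.044,-0.102,0],0],[[0.058,-0.137,0],0],[[0.073,-0.171,0],0]]'
python3 -m pendant '[[[0.015,-0.034,0],0],[[0.029,-0.068,0],0],[[0.044,-0.102,0],0],[[0.058,-0.137,0],0],[[0.073,-0.171,0],0]]'
python3 -m pendant '[[[0.015,-0.034,0],0],[[0.029,-0.068,0],0],[[0.044,-0.102,0],0],[[0.058,-0.137,0],0],[[0.073,-0.171,0],0]]'
cat > pic.py <<'E'
import sys
from bench import robot
from h import *
s=robot.read_state();c=robot.read_camera("wrist")
n=sys.argv[1];cv2.imwrite(f"pics/{n}.png",c["frame"][:,:,::-1])
np.save(f"pics/{n}.npy",np.concatenate([s["tcp_pos"],s["tool_rot"]]))
print(s["clock"],s["tcp_pos"].round(4),s["tool_rot"].round(4),s["force"].round(2),s["width"])
E
python3 pic.py w1
```

```text
clock: 1.15
tcp_pos: [0.3574, -0.2017, 0.1899]
tool_rot: [1.0, -0.005, 0.0, -0.0]
force: [0.5, -0.6, 0.1]
width: 0.0139
clock: 1.65
tcp_pos: [0.4323, -0.0314, 0.1899]
tool_rot: [1.0, -0.005, 0.0, 0.0]
force: [0.2, -0.0, -0.4]
width: 0.0004
clock: 2.15
tcp_pos: [0.507, 0.1389, 0.1897]
tool_rot: [1.0, -0.005, -0.0, 0.0]
force: [1.0, -0.1, 0.2]
width: 0.0004
2.15 [0.507  0.1389 0.1897] [ 1.0e+00 -5.1e-03 -1.0e-04  1.0e-04] [ 1.04 -0.06  0.2 ] 0.0004005692141365981
```

View pics/w1.png

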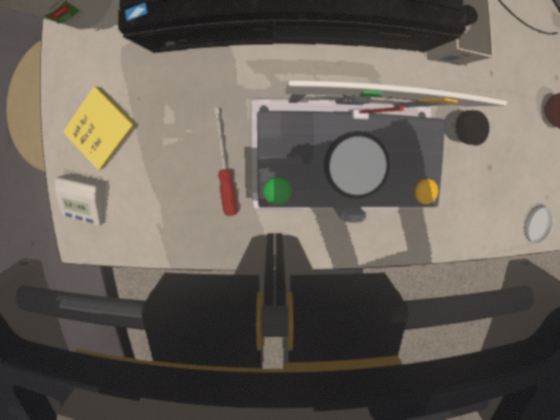

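Run:
```python
import cv2
a=cv2.imread("pics/w1.png");cv2.imwrite("pics/w1c.png",cv2.resize(a[70:230,240:520],None,fx=2.8,fy=2.8,interpolation=cv2.INTER_CUBIC))
from h import *
d=np.load("pics/w1.npy");T=wcam(d[:3],d[3:]);m=(.5364,.0565,-.0113)
for P in(G,Y,(.05,0,.182),(0,0,.072)):print(wproj(T,m2w(m,P)))
```

```text
[277.24206221 194.66291897]
[427.74511857 195.41859256]
[402.61366045 112.11134828]
[358.2152119  165.08477127]
```

View pics/w1c.png

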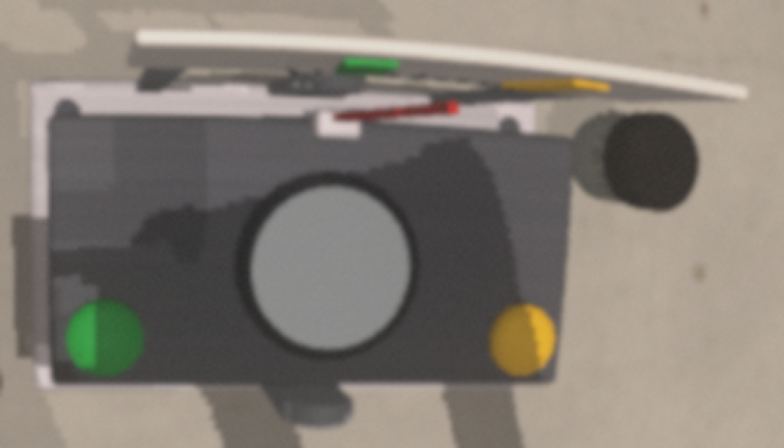

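```bash
python3 -m pendant '[[[0.003,0.002,0.02],0],[[0.003,0.002,0.045],0],[[0.003,0.002,0.07],0],[[0.003,0.002,0.09],0],[[0.003,0.002,0.095],0]]'
python3 pic.py w2;python3 - <<'E'
import cv2
from bench import robot
c=robot.read_camera("side")["frame"][:,:,::-1];cv2.imwrite("pics/s2.png",c)
cv2.imwrite("pics/s2c.png",cv2.resize(c[150:300,180:340],None,fx=4,fy=4,interpolation=cv2.INTER_CUBIC))
E
```

```text
clock: 2.7
tcp_pos: [0.5081, 0.1346, 0.0927]
tool_rot: [1.0, -0.005, -0.002, 0.001]
force: [0.0, 1.1, 0.6]
width: 0.0003
2.7 [0.5081 0.1346 0.0927] [ 1.0e+00 -5.3e-03 -1.9e-03  5.0e-04] [0.   1.13 0.58] 0.00032893349310335616
```

View pics/w2.png

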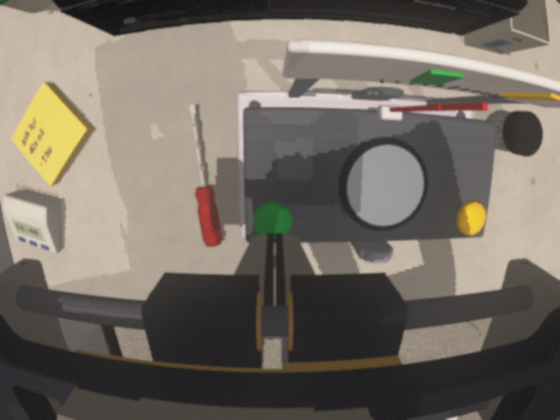

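View pics/s2c.png

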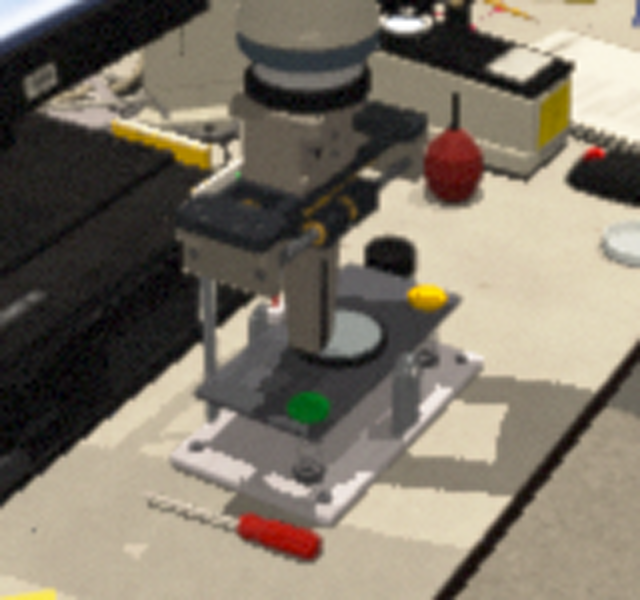

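```bash
python3 pic.py w3
python3 - <<'E'
import cv2
a=cv2.imread("pics/w3.png");cv2.imwrite("pics/w3c.png",cv2.resize(a[40:130,360:560],None,fx=4,fy=4,interpolation=cv2.INTER_CUBIC))
cv2.imwrite("pics/w3d.png",cv2.resize(a[190:270,230:500],None,fx=2.9,fy=2.9,interpolation=cv2.INTER_CUBIC))
a=cv2.imread("pics/w1.png");cv2.imwrite("pics/w1d.png",cv2.resize(a[75:125,340:480],None,fx=5.5,fy=5.5,interpolation=cv2.INTER_CUBIC))
E
```

```text
2.8 [0.5093 0.1349 0.0944] [ 1.0e+00 -5.3e-03 -8.0e-04  2.0e-04] [ 0.14  0.71 -0.04] 0.00039925728579363466
```

View pics/w3c.png

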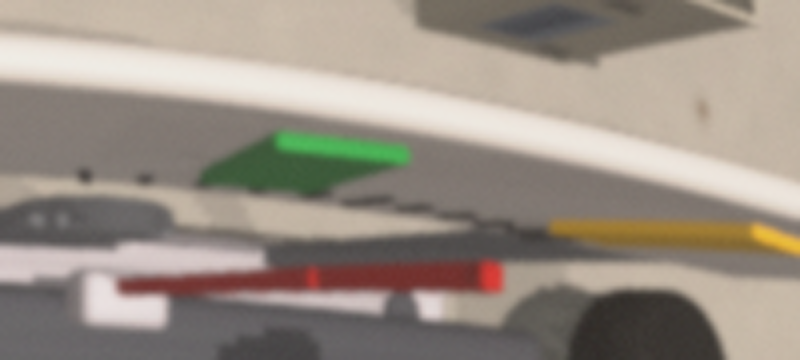

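View pics/w3d.png

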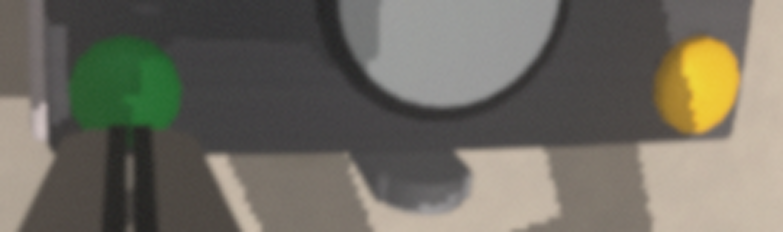

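View pics/w1d.png

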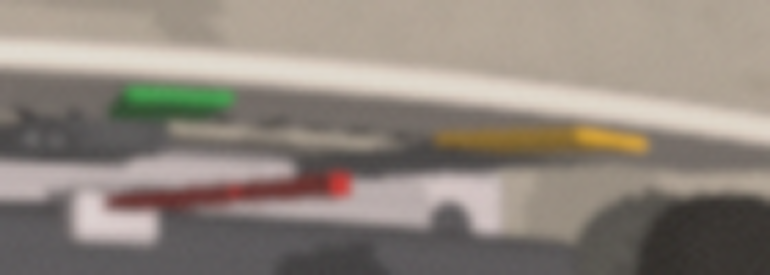

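```bash
cat > fit.py <<'E'
from h import *
d1=np.load("pics/w1.npy");T1=wcam(d1[:3],d1[3:]);d3=np.load("pics/w3.npy");T3=wcam(d3[:3],d3[3:])
def mk(a,r,w,x):  # a>0 towards +y; w + towards +y
    return (x, r*np.sin(a)+w*np.cos(a), .062+r*np.cos(a)-w*np.sin(a))
z=.071
def res(p):
    m=p[:3];a,xf,zo=p[3:6];o=[]
    f=lambda T,P,uv:o.extend(wproj(T,m2w(m,P)+[0,0,zo])-uv)
    f(T3,(-.03,.08,z),(273.2,221.4));f(T3,(-.03,-.08,z),(470.5,218.7));f(T3,(.05,0,.182),(482.3,109))
    f(T1,(-.03,.08,z),(276.9,190.5));f(T1,(-.03,-.08,z),(426.6,191.2));f(T1,(.05,0,.182),(401.7,108.4))
    f(T3,mk(a,.134,.006,xf),(429,77.5));f(T3,mk(a,.134,-.006,xf),(462,81));
    f(T3,mk(a,.106,.006,xf),(409.7,85.5));f(T3,mk(a,.106,-.006,xf),(441.7,88))
    f(T1,mk(a,.134,.006,xf),(362.8,94.4));f(T1,mk(a,.134,-.006,xf),(382.1,94.4))
    return np.array(o)
r=least_squares(res,[.5364,.0565,-.0113,.19,.056,0],loss="soft_l1")
if __name__=="__main__":
    print(r.x.round(4));print(res(r.x).reshape(-1,2).round(1).tolist());print(m2w(r.x[:3],G),m2w(r.x[:3],Y))
E
python3 fit.py
```

```text
[ 0.5393  0.0561 -0.0125  0.1798  0.0569 -0.0023]
[[0.2, 0.6], [0.1, 1.3], [-0.2, -0.9], [0.6, 0.2], [-0.1, 0.8], [0.2, -0.5], [-0.1, -0.3], [0.2, 0.2], [-0.0, 0.5], [-4.6, 0.6], [0.5, -1.6], [0.7, -0.6]]
[0.51030018 0.13649939 0.073     ] [ 0.50829414 -0.02348803  0.073     ]
```

```bash
python3 -m pendant '[[[0,-0.0015,0.004],0],[[0.001,-0.0015,0.009],0],[[0.001,-0.0015,0.014],0],[[0.001,-0.0015,0.018],0],[[0.001,-0.0015,0.021],0]]'
python3 -m pendant '[[[0,0,0.0015],0],[[0,0,0.003],0],[[0,0,0.0045],0],[[0,0,0.006],0],[[0,0,0.006],0]]'
python3 pic.py w4
python3 - <<'E'
import cv2
a=cv2.imread("pics/w4.png");cv2.imwrite("pics/w4c.png",cv2.resize(a[40:240,260:560],None,fx=2.6,fy=2.6,interpolation=cv2.INTER_CUBIC))
E
```

```text
clock: 3.35
tcp_pos: [0.5107, 0.1366, 0.0735]
tool_rot: [1.0, -0.005, -0.0, 0.0]
force: [-0.3, -0.9, 0.8]
width: 0.0001
clock: 3.85
tcp_pos: [0.5108, 0.1367, 0.0678]
tool_rot: [1.0, -0.005, -0.0, 0.0]
force: [0.2, 0.5, -1.0]
width: 0.0005
3.85 [0.5108 0.1367 0.0678] [ 1.0e+00 -5.3e-03 -1.0e-04  0.0e+00] [ 0.24  0.47 -1.02] 0.0005291897237814771
```

View pics/w4c.png

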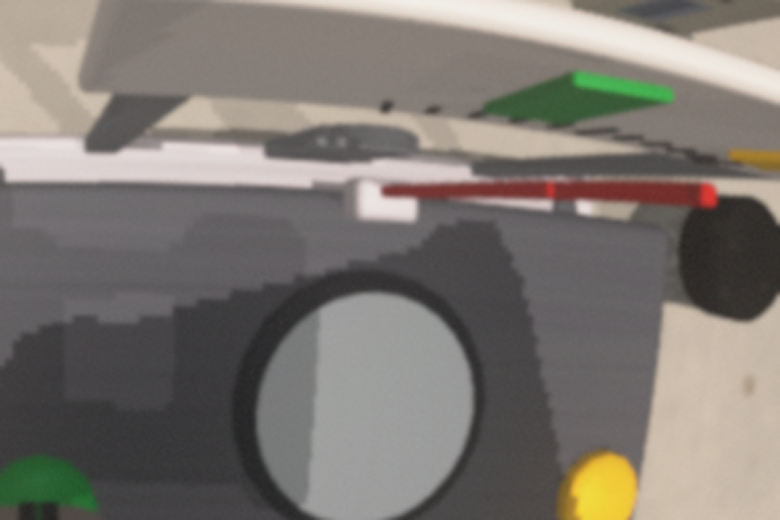

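```bash
cat > tilt.py <<'E'
import sys
from fit import *
from scipy.optimize import minimize_scalar
n=sys.argv[1];uv=np.array([float(sys.argv[2]),float(sys.argv[3])])
d=np.load(f"pics/{n}.npy");T=wcam(d[:3],d[3:]);m=r.x[:3];zo=r.x[5]
tip=lambda a:wproj(T,m2w(m,(.05,.12*np.sin(a),.062+.12*np.cos(a)))+[0,0,zo])
s=minimize_scalar(lambda a:((tip(a)-uv)**2).sum(),bounds=(-.36,.36),method="bounded")
print("tilt",s.x,"res",tip(s.x)-uv,"at 0",tip(0),"at +-.18",tip(.18),tip(-.18),"px/0.01",tip(s.x+.01)-tip(s.x))
E
python3 tilt.py w4 532.3 115.0
```

```text
tilt -0.008367621063867544 res [ 0.27257885 -1.32964767] at 0 [530.56794604 113.26258652] at +-.18 [477.42130061 104.48649295] [564.94289439 121.33316659] px/0.01 [-2.40055952 -0.48753687]
```

Run:
```python
import cv2
a=cv2.imread("pics/w4.png");cv2.imwrite("pics/w4d.png",cv2.resize(a[190:330,210:350],None,fx=4,fy=4,interpolation=cv2.INTER_CUBIC))
from fit import *
d=np.load("pics/w4.npy");T=wcam(d[:3],d[3:])
print(wproj(T,m2w(r.x[:3],(-.03,.08,.075))),wproj(T,d[:3]),wproj(T,m2w(r.x[:3],(-.044,.08,.066))),wproj(T,m2w(r.x[:3],(-.016,.08,.066))))
from bench import robot
c=robot.read_camera("side")["frame"][:,:,::-1]
cv2.imwrite("pics/s4c.png",cv2.resize(c[200:280,220:320],None,fx=6,fy=6,interpolation=cv2.INTER_CUBIC))
```

```text
[276.12856542 240.58708389] [275.79016956 235.80759654] [275.98167377 255.5930743 ] [276.10812857 214.6561733 ]
```

View pics/w4d.png

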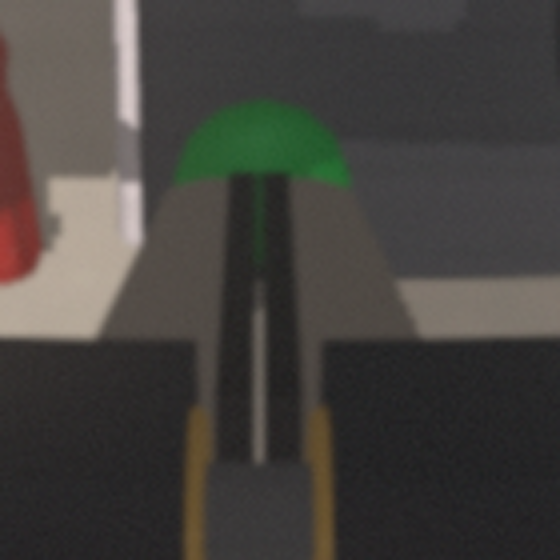

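View pics/s4c.png

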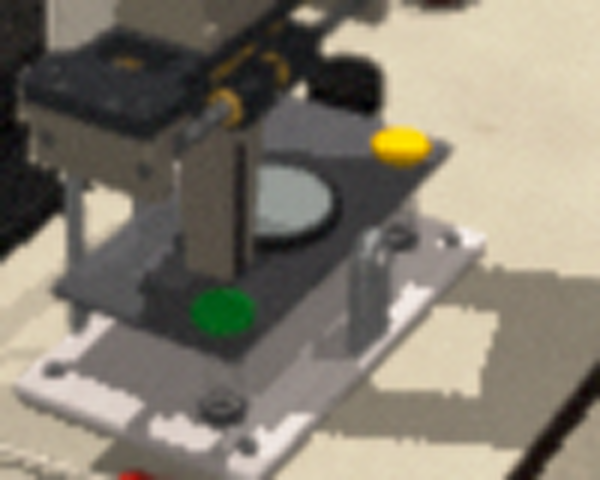

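Run:
```python
from fit import *
d=np.load("pics/w4.npy");T=wcam(d[:3],d[3:])
for dx in(0,.01):
  for dz in(0,.005,.01): print(dx,dz,wproj(T,d[:3]+[dx,0,dz]))
print(proj("side",d[:3]),proj("side",d[:3]+[0,0,.01]),proj("side",m2w(r.x[:3],(-.03,.08,.071))),proj("side",m2w(r.x[:3],(-.03,.08,.066))))
```

```text
0 0 [275.79016956 235.80759654]
0 0.005 [275.82967208 238.56091061]
0 0.01 [275.8709924  241.44468011]
0.01 0 [275.63143778 220.81347173]
0.01 0.005 [275.66809849 223.25552007]
0.01 0.01 [275.70651119 225.81722252]
[256.18415934 251.62488507] [256.15520068 248.47611237] [256.37135923 250.63421314] [256.38530811 252.20220953]
```

```bash
python3 -m pendant '[[[0,0,0.0015],0],[[0,0,0.003],0],[[0,0,0.0045],0],[[0,0,0.006],0],[[0,0,0.006],0]]'
python3 pic.py w5
python3 - <<'E'
import cv2
from bench import robot
a=cv2.imread("pics/w5.png");cv2.imwrite("pics/w5c.png",cv2.resize(a[40:260,240:560],None,fx=2.5,fy=2.5,interpolation=cv2.INTER_CUBIC))
c=robot.read_camera("side")["frame"][:,:,::-1]
cv2.imwrite("pics/s5c.png",cv2.resize(c[200:280,220:320],None,fx=6,fy=6,interpolation=cv2.INTER_CUBIC))
E
```

```text
clock: 4.45
tcp_pos: [0.5107, 0.1366, 0.0616]
tool_rot: [1.0, -0.005, -0.0, 0.0]
force: [-1.2, 0.5, -0.4]
width: 0.0003
4.45 [0.5107 0.1366 0.0616] [ 1.0e+00 -5.3e-03 -2.0e-04  1.0e-04] [-1.15  0.53 -0.37] 0.0002796935727316909
```

View pics/w5c.png

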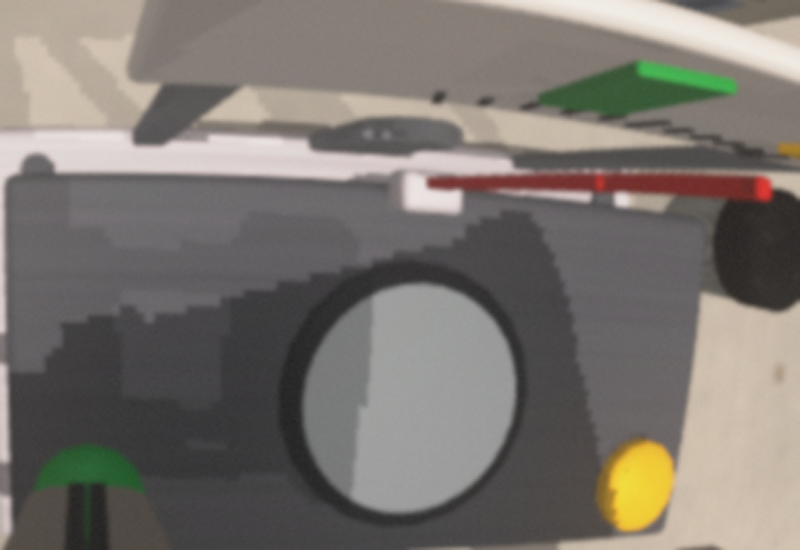

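View pics/s5c.png

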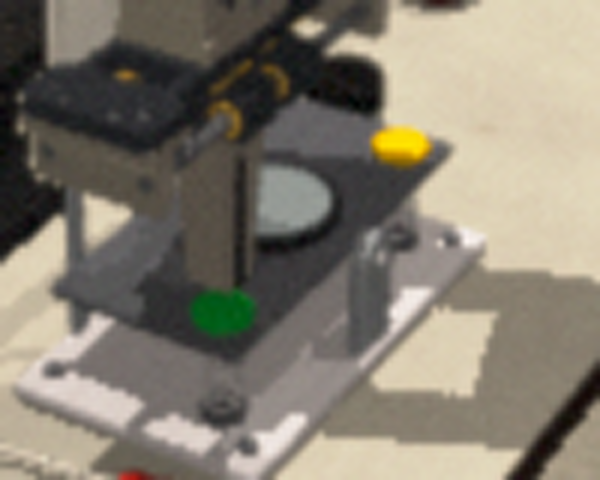

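```bash
cat > pc.sh <<'E'
python3 pic.py $1; python3 - $1 <<'P'
import cv2,sys
n=sys.argv[1]
a=cv2.imread(f"pics/{n}.png");cv2.imwrite(f"pics/{n}c.png",cv2.resize(a[40:260,240:560],None,fx=2.5,fy=2.5,interpolation=cv2.INTER_CUBIC))
P
E
python3 -m pendant '[[[0,0,0.001],0],[[0,0,0.002],0],[[0,0,0.003],0],[[0,0,0.004],0],[[0,0,0.005],0]]'
python3 -m pendant '[[[0,0,0.001],0],[[0,0,0.002],0],[[0,0,0.003],0],[[0,0,0.003],0],[[0,0,0.003],0]]'
bash pc.sh w6
```

```text
clock: 5.05
tcp_pos: [0.5108, 0.1367, 0.0568]
tool_rot: [1.0, -0.005, -0.0, 0.0]
force: [-0.2, 0.1, -0.1]
width: 0.0004
clock: 5.55
tcp_pos: [0.5109, 0.1367, 0.0539]
tool_rot: [1.0, -0.005, -0.0, 0.0]
force: [0.3, -0.2, -0.8]
width: 0.0003
5.55 [0.5109 0.1367 0.0539] [ 1.     -0.0053 -0.      0.    ] [ 0.32 -0.16 -0.81] 0.00027996792653438285
```

View pics/w6c.png

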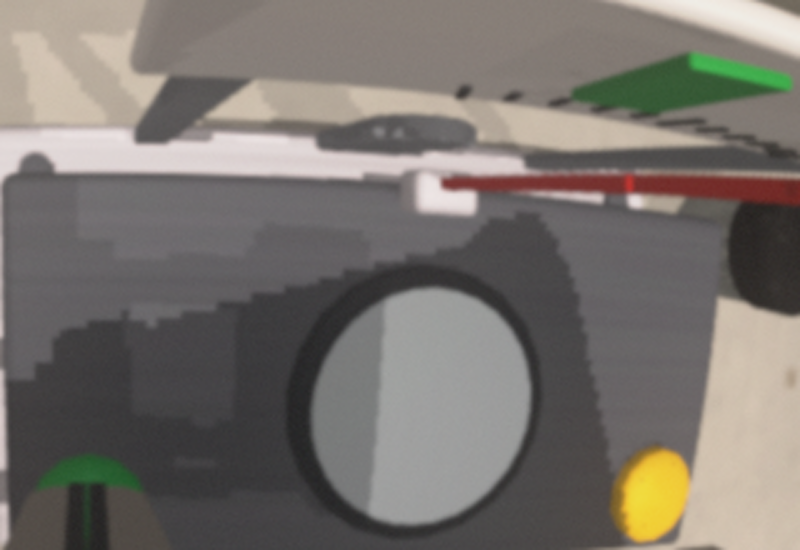

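```bash
python3 -m pendant '[[[0,0,-0.003],0.05],[[0,0,-0.003],0.1],[[0,0,-0.003],0.15],[[0,0,-0.002],0.2],[[0,0,0],0.2]]'
bash pc.sh w7
```

```text
clock: 6.1
tcp_pos: [0.511, 0.1367, 0.054]
tool_rot: [0.987, -0.162, 0.0, -0.0]
force: [0.0, -0.1, 0.4]
width: 0.0002
6.1 [0.511  0.1367 0.054 ] [ 9.867e-01 -1.623e-01  2.000e-04 -1.000e-04] [ 0.05 -0.13  0.44] 0.00023809722602866076
```

View pics/w7.png

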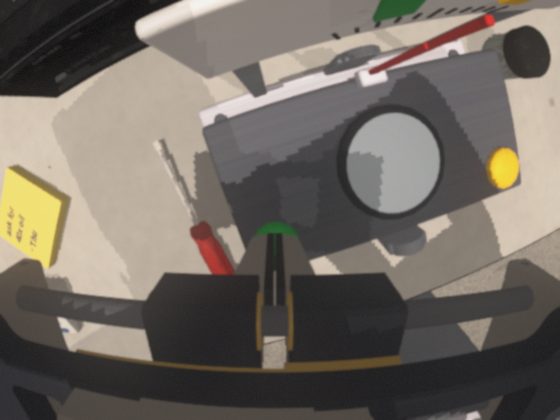

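```bash
python3 tilt.py w7 489 20
python3 - <<'E'
from fit import *
m=r.x[:3]
for yaw in(0,5,10,15,18.6):
  q=(R.from_euler("z",-yaw,degrees=True)*R.from_quat([1,-.0053,0,0])).as_quat()
  for z in(.036,):
   T=wcam([.511,.1367,z],q)
   print(yaw,*[wproj(T,m2w(m,(.05,.12*np.sin(a),.062+.12*np.cos(a)))).round() for a in(0,.1,.18)])
E
```

```text
tilt -0.004882906886283691 res [0.01498337 0.14130522] at 0 [487.38789243  20.31683832] at +-.18 [414.78630109  32.22997916] [535.02038355  17.3897689 ] px/0.01 [-3.3529266   0.36666207]
0 [615. 120.] [589. 112.] [562. 105.]
5 [601.  87.] [572.  81.] [541.  76.]
10 [583.  53.] [549.  50.] [514.  48.]
15 [559.  20.] [521.  19.] [482.  22.]
18.6 [538.  -4.] [497.  -1.] [455.   5.]
```

```bash
python3 -m pendant '[[[0,0,0],-0.04],[[0,0,0],-0.08],[[0,0,0.001],-0.08],[[0,0,0.002],-0.08],[[0,0,0.003],-0.08]]'
bash pc.sh w8
```

```text
clock: 6.65
tcp_pos: [0.5108, 0.1367, 0.0508]
tool_rot: [0.995, -0.1, -0.0, 0.0]
force: [1.5, 0.0, -0.7]
width: 0.0005
6.65 [0.5108 0.1367 0.0508] [ 0.995  -0.0998 -0.      0.    ] [ 1.52  0.03 -0.71] 0.00048279145025815855
```

View pics/w8.png

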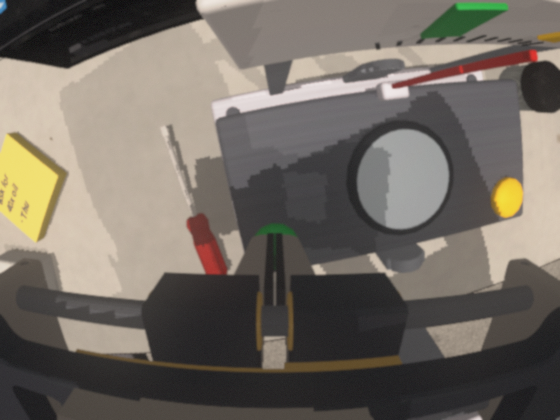

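```bash
python3 tilt.py w8 531.3 57.3
python3 -m pendant '[[[0,0,0.001],0],[[0,0,0.002],0],[[0,0,0.003],0],[[0,0,0.003],0],[[0,0,0.003],0]]'
bash pc.sh w9
python3 - <<'E'
import cv2
from bench import robot
c=robot.read_camera("side")["frame"][:,:,::-1]
cv2.imwrite("pics/s9c.png",cv2.resize(c[200:280,220:320],None,fx=6,fy=6,interpolation=cv2.INTER_CUBIC))
E
```

```text
tilt -0.0017068790268268636 res [ 0.10442355 -2.50579948] at 0 [530.89747317  54.77329311] at +-.18 [463.82047596  55.3969063 ] [571.96760844  58.25779582] px/0.01 [-3.00451646 -0.11736791]
clock: 7.2
tcp_pos: [0.5109, 0.1368, 0.0479]
tool_rot: [0.995, -0.099, 0.0, -0.0]
force: [-0.8, 0.9, 1.1]
width: 0.0004
7.2 [0.5109 0.1368 0.0479] [ 0.995  -0.0994  0.     -0.    ] [-0.8   0.92  1.13] 0.0004285145933601945
```

View pics/w9c.png

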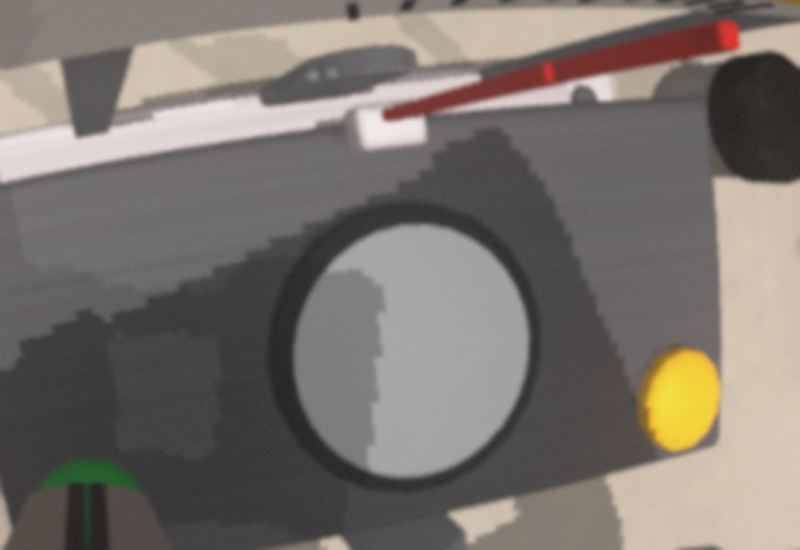

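View pics/s9c.png

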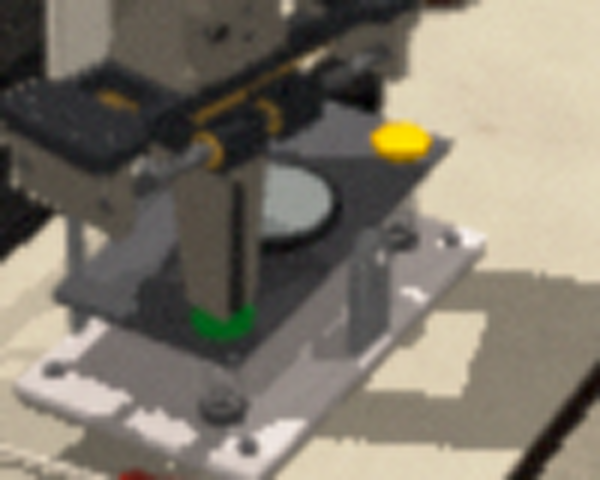

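```bash
python3 tilt.py w9 531 54.2
python3 -m pendant '[[[0,0,0.001],0],[[0,0,0.002],0],[[0,0,0.003],0],[[0,0,0.003],0],[[0,0,0.003],0]]'
bash pc.sh w10
```

```text
tilt 0.024255025357987563 res [ 0.02356882 -0.59704257] at 0 [538.48214332  53.94341788] at +-.18 [470.78304004  53.94215175] [579.02374709  57.93093102] px/0.01 [-3.22562797 -0.11746178]
clock: 7.8
tcp_pos: [0.511, 0.1368, 0.0449]
tool_rot: [0.995, -0.099, 0.0, -0.0]
force: [0.3, 0.7, 1.9]
width: 0.0004
7.8 [0.511  0.1368 0.0449] [ 9.95e-01 -9.94e-02  1.00e-04 -1.00e-04] [0.26 0.67 1.93] 0.00042436848225383767
```

View pics/w10.png

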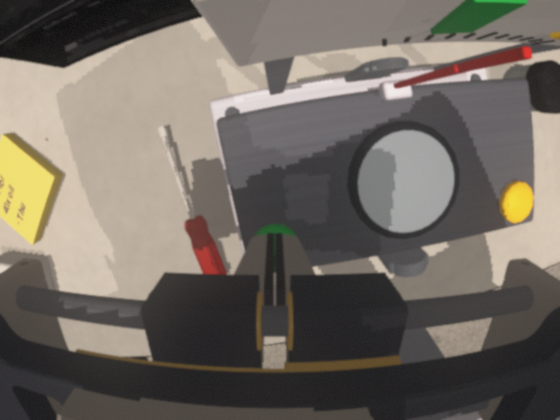

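```bash
python3 tilt.py w10 526 53
python3 -m pendant '[[[0,0,0.001],0],[[0,0,0.002],0],[[0,0,0.003],0],[[0,0,0.004],0],[[0,0,0.004],0]]'
bash pc.sh w11
```

```text
tilt 0.06281398758234462 res [ 0.03271906 -1.136824  ] at 0 [546.44801489  52.80773725] at +-.18 [478.06175181  52.14124814] [586.40985296  57.3270922 ] px/0.01 [-3.59196525 -0.0939495 ]
clock: 8.35
tcp_pos: [0.511, 0.1368, 0.0409]
tool_rot: [0.995, -0.099, 0.0, -0.0]
force: [-0.3, 3.3, 5.0]
width: 0.0003
8.35 [0.511  0.1368 0.0409] [ 9.95e-01 -9.94e-02  1.00e-04 -1.00e-04] [-0.3   3.33  4.98] 0.0003394052139096081
```

View pics/w11c.png

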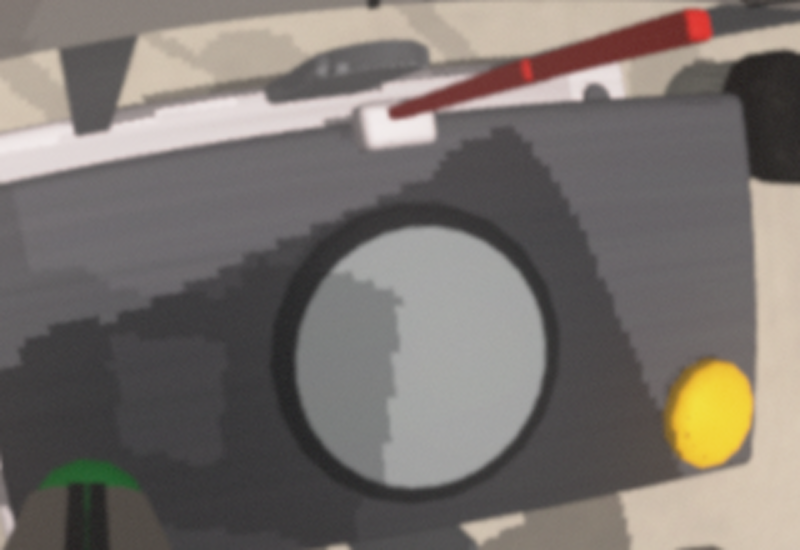

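```bash
python3 tilt.py w11 519.4 49.8
python3 -m pendant '[[[0,0,0.001],0],[[0,0,0.002],0],[[0,0,0.003],0],[[0,0,0.0035],0],[[0,0,0.004],0]]'
python3 pic.py w12; python3 -c "
import cv2
a=cv2.imread('pics/w12.png');cv2.imwrite('pics/w12c.png',cv2.resize(a[0:110,400:560],None,fx=5,fy=5,interpolation=cv2.INTER_CUBIC))"
```

```text
tilt 0.11035463006698293 res [ 0.01156932 -0.68398782] at 0 [557.85134069  50.98601375] at +-.18 [488.75763588  49.26479344] [596.81117413  56.30412156] px/0.01 [-4.0992091  -0.05701773]
clock: 8.9
tcp_pos: [0.5111, 0.1369, 0.0369]
tool_rot: [0.995, -0.099, 0.0, -0.0]
force: [0.1, 5.3, 5.3]
width: 0.0004
8.9 [0.5111 0.1369 0.0369] [ 9.95e-01 -9.94e-02  2.00e-04 -1.00e-04] [0.11 5.27 5.26] 0.0004214561023758555
```

View pics/w12c.png

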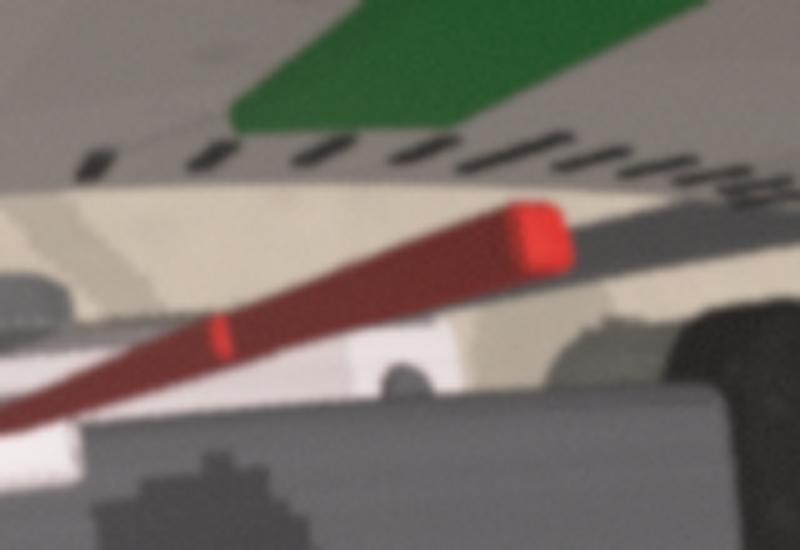

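```bash
python3 tilt.py w12 508.3 47.8
cat > mk.py <<'E'
from fit import *
m=r.x[:3];zo=r.x[5]
d=np.load("pics/w12.npy");T12=wcam(d[:3],d[3:])
obs=[(T3,.134,.006,(429,77.5)),(T3,.134,-.006,(462,81)),(T1,.134,.006,(362.8,94.4)),(T1,.134,-.006,(382.1,94.4)),(T12,.106,.006,(446,26)),(T12,.106,-.006,(491.5,24.9))]
f=lambda p:np.concatenate([wproj(T,m2w(m,mk(p[0],rr,w,p[1]))+[0,0,zo])-uv for T,rr,w,uv in obs])
q=least_squares(f,[.18,.057]);print(q.x,f(q.x).reshape(-1,2).round(1).tolist())
f2=lambda p:f(p)[8:]
q=least_squares(f2,[.18,.057]);print("w12 only",q.x,f2(q.x).round(1))
E
python3 mk.py
```

```text
tilt 0.1624888151752409 res [-0.0020864  -1.35842281] at 0 [569.49839439  49.36014896] at +-.18 [499.9547364   46.49785807] [607.26270909  55.47196714] px/0.01 [-4.72377429  0.02010139]
[0.17745959 0.0572486 ] [[0.8, -1.1], [1.0, -0.7], [1.0, -2.1], [1.2, -1.0], [-0.2, 1.6], [-2.6, 1.6]]
w12 only [0.17309901 0.05764871] [ 1.2 -0.1 -1.4  0.1]
```

```bash
python3 -m pendant '[[[0,0,0.0003],0],[[0,0,0.0006],0],[[0,0,0.0009],0],[[0,0,0.001],0],[[0,0,0.001],0]]'
python3 pic.py w13; python3 -c "
import cv2
a=cv2.imread('pics/w13.png');cv2.imwrite('pics/w13c.png',cv2.resize(a[0:110,400:560],None,fx=5,fy=5,interpolation=cv2.INTER_CUBIC))"
```

```text
clock: 9.45
tcp_pos: [0.511, 0.1368, 0.036]
tool_rot: [0.995, -0.099, 0.0, -0.0]
force: [-0.6, 3.8, 5.3]
width: 0.0007
9.45 [0.511  0.1368 0.036 ] [ 9.95e-01 -9.94e-02  1.00e-04 -1.00e-04] [-0.63  3.8   5.34] 0.0006656113317693535
```

View pics/w13c.png

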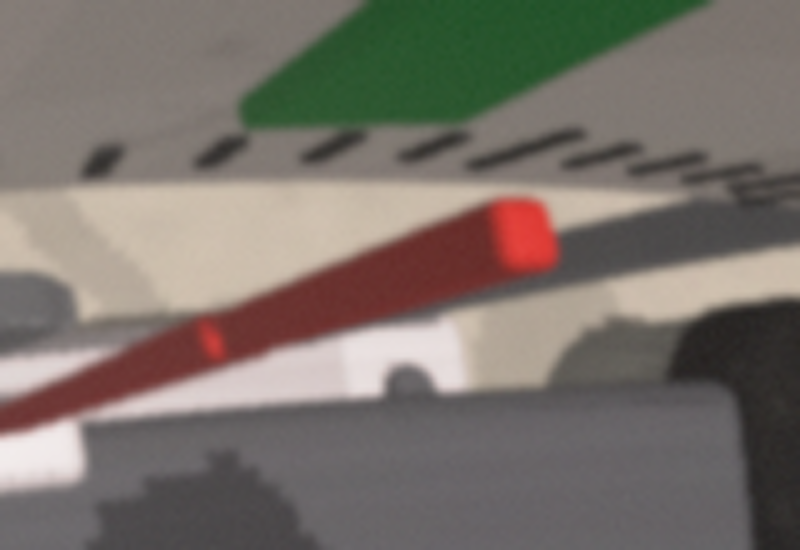

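```bash
python3 tilt.py w13 505.0 47.1
```

```text
tilt 0.17520045943381346 res [-0.00747352 -1.45384146] at 0 [572.30283262  48.84005678] at +-.18 [502.65974082  45.66315913] [609.76543622  55.1705708 ] px/0.01 [-4.88902334  0.04418718]
```

```bash
python3 - <<'E'
from h import *
m=(.5393,.0561,-.0125)
for a in(0,.14,.18,.22,-.14,-.18,-.22):print(a,proj("side",m2w(m,(.05 if a==0 else .057,.12*np.sin(a),.062+.12*np.cos(a)))),proj("top",m2w(m,(.057 if a else .05,.134*np.sin(a),.062+.134*np.cos(a)))))
E
python3 -c "
import cv2
a=cv2.imread('pics/side0.png');cv2.imwrite('pics/sd.png',cv2.resize(a[172:230,225:265],None,fx=10,fy=10,interpolation=cv2.INTER_CUBIC))
a=cv2.imread('pics/top0.png');cv2.imwrite('pics/td.png',cv2.resize(a[170:200,230:300],None,fx=10,fy=10,interpolation=cv2.INTER_CUBIC))"
```

```text
0 [247.36219899 193.1116183 ] [266.01366354 185.27902989]
0.14 [241.68220069 195.28376379] [258.49409933 182.36411086]
0.18 [240.67152537 196.23398496] [256.35047775 182.37503321]
0.22 [239.66415546 197.24758677] [254.23065446 182.40604343]
-0.14 [248.6882573  190.49122033] [273.75524843 182.84897864]
-0.18 [249.65753597 190.07931469] [275.91252319 182.9965046 ]
-0.22 [250.61385066 189.73622638] [278.04936114 183.1626824 ]
```

View pics/sd.png

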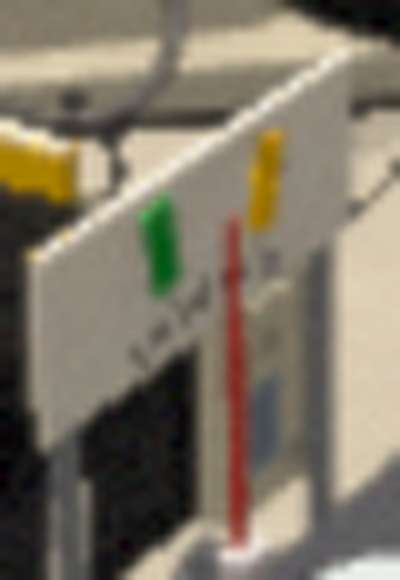

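View pics/td.png

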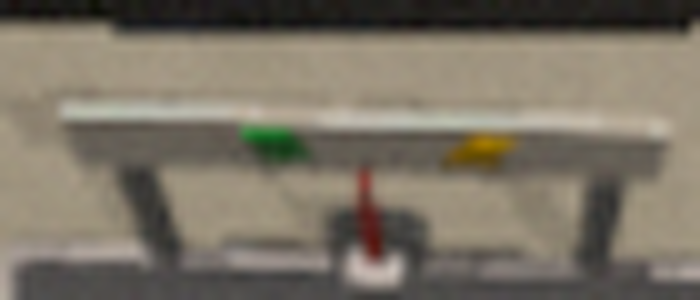

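```bash
python3 -m pendant '[[[0,0,0.0001],0],[[0,0,0.0001],0],[[0,0,0.0001],0],[[0,0,0.0001],0],[[0,0,0.0001],0]]'
python3 -m pendant '[[[0,0,0],0],[[0,0,0],0],[[0,0,0],0],[[0,0,0],0],[[0,0,0],0]]'
python3 -m pendant '[[[0,0,0],0],[[0,0,0],0],[[0,0,0],0],[[0,0,0],0],[[0,0,0],0]]'
python3 pic.py w14; python3 -c "
import cv2
a=cv2.imread('pics/w14.png');cv2.imwrite('pics/w14c.png',cv2.resize(a[0:110,400:560],None,fx=5,fy=5,interpolation=cv2.INTER_CUBIC))"
```

```text
clock: 10.0
tcp_pos: [0.511, 0.1368, 0.0359]
tool_rot: [0.995, -0.099, 0.0, -0.0]
force: [-1.4, 4.0, 6.0]
width: 0.0005
clock: 10.5
tcp_pos: [0.5111, 0.1368, 0.0359]
tool_rot: [0.995, -0.099, 0.0, -0.0]
force: [-1.3, 4.2, 6.1]
width: 0.0006
clock: 11.0
tcp_pos: [0.5111, 0.1368, 0.0359]
tool_rot: [0.995, -0.099, 0.0, -0.0]
force: [-0.8, 5.0, 5.5]
width: 0.0003
11.0 [0.5111 0.1368 0.0359] [ 9.95e-01 -9.94e-02  2.00e-04 -1.00e-04] [-0.76  4.95  5.53] 0.0002627198732550168
```

View pics/w14c.png

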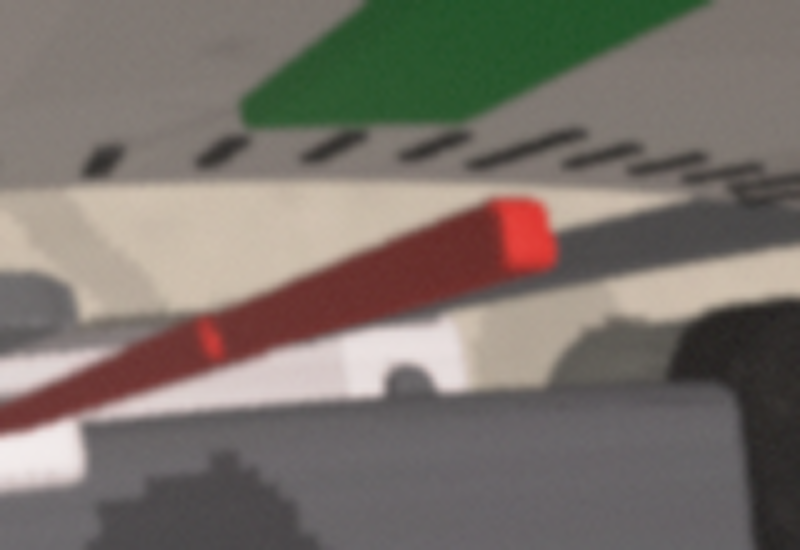

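```bash
python3 -m pendant '[[[0,0,-0.003],0],[[0,0,-0.006],0],[[0,0,-0.009],0],[[0,0,-0.012],0],[[0,0,-0.015],0]]'
python3 -m pendant '[[[0,0,-0.003],0],[[0,0,-0.008],0],[[0,0,-0.015],0],[[0,0,-0.025],0],[[0,0,-0.03],0]]'
python3 pic.py w15
```

```text
clock: 11.55
tcp_pos: [0.5103, 0.1362, 0.0507]
tool_rot: [0.995, -0.099, -0.001, 0.0]
force: [0.1, -0.2, 0.3]
width: 0.0006
clock: 12.05
tcp_pos: [0.5114, 0.1368, 0.0821]
tool_rot: [0.995, -0.099, 0.001, -0.0]
force: [-0.4, 0.1, -0.1]
width: -0.0001
12.05 [0.5114 0.1368 0.0821] [ 9.95e-01 -9.94e-02  6.00e-04 -2.00e-04] [-0.39  0.12 -0.11] -7.076361879809279e-05
```

View pics/w15.png

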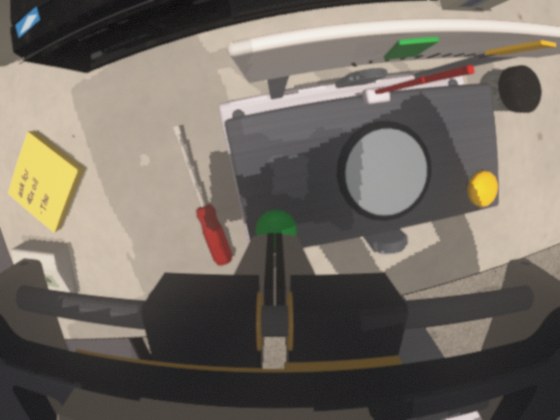

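```bash
python3 tilt.py w15 468 70
python3 -m pendant '[[[0.006,0.032,-0.01],-0.05],[[0.012,0.064,-0.01],-0.1],[[0.018,0.096,-0.01],-0.15],[[0.024,0.128,-0.01],-0.2],[[0.029,0.158,-0.01],-0.24]]'
python3 -m pendant '[[[0,0,0.005],0],[[0,0,0.01],0],[[0,0,0.01],0],[[0,0,0.01],0],[[0,0,0.01],0]]'
python3 pic.py w16; python3 -c "
import cv2
a=cv2.imread('pics/w16.png');cv2.imwrite('pics/w16c.png',cv2.resize(a[20:130,0:200],None,fx=4,fy=4,interpolation=cv2.INTER_CUBIC))"
```

```text
tilt 0.005993526910551151 res [-0.04791071 -1.15279552] at 0 [469.6119712  68.7799312] at +-.18 [412.78715566  72.8637522 ] [510.89928859  68.34196678] px/0.01 [-2.80913637  0.12157442]
clock: 12.6
tcp_pos: [0.508, -0.0253, 0.091]
tool_rot: [0.996, 0.09, 0.0, 0.0]
force: [0.7, 0.9, 1.1]
width: 0.0003
clock: 13.1
tcp_pos: [0.5081, -0.0231, 0.0808]
tool_rot: [0.996, 0.089, -0.0, -0.0]
force: [0.6, 0.1, 0.3]
width: 0.0004
13.1 [ 0.5081 -0.0231  0.0808] [ 0.996   0.0893 -0.     -0.    ] [0.59 0.14 0.26] 0.00041932585785223083
```

View pics/w16.png

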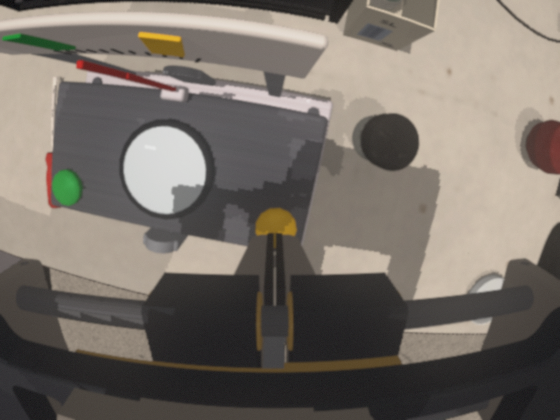

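View pics/w16c.png

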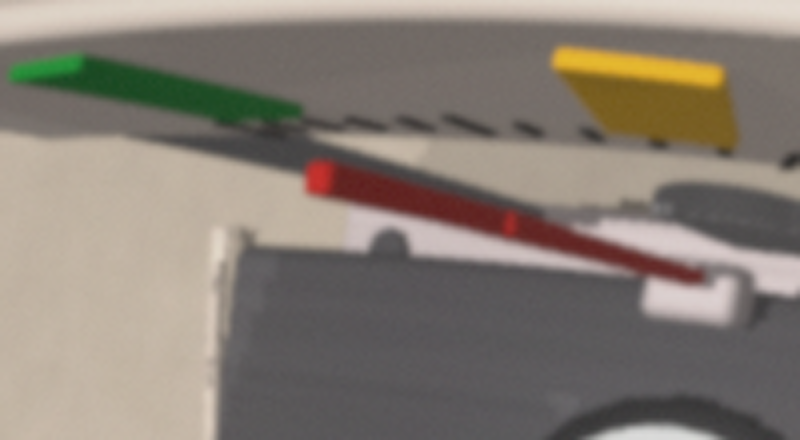

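```bash
cat > mky.py <<'E'
from fit import *
d=np.load("pics/w16.npy");T=wcam(d[:3],d[3:]);m=r.x[:3];zo=r.x[5]
print("tip pred",wproj(T,m2w(m,(.05,0,.182))+[0,0,zo]))
obs=[(.134,.006,(139.6,37.6)),(.134,-.006,(180.1,41)),(.106,.006,(151,52.8)),(.106,-.006,(184.1,56.6))]
# offset of mount xy refit with tip
def f(p):
    o=[wproj(T,m2w(m,mk(-p[0],rr,w,p[1]))+[p[2],p[3],zo])-uv for rr,w,uv in obs]
    o.append(2*(wproj(T,m2w(m,(.05,0,.182))+[p[2],p[3],zo])-(79.4,64)))
    return np.concatenate(o)
q=least_squares(f,[.2,.057,0,0]);print(q.x,f(q.x).round(1))
q2=least_squares(lambda p:f([p[0],.0572,p[1],p[2]]),[.2,0,0]);print(q2.x,q2.fun.round(1))
E
python3 mky.py
```

```text
tip pred [84.60015914 63.33244753]
[ 0.24213288  0.05754276 -0.00026522  0.00216002] [-0.9 -1.1  0.6  0.7  0.5  0.  -0.1  0.5 -0.1 -0. ]
[ 2.42394600e-01 -8.34816415e-05  2.17791002e-03] [-1.  -0.6  0.5  1.3  0.5  0.4 -0.2  1.   0.  -1.1]
```

Run:
```python
from fit import *
d=np.load("pics/w16.npy");T=wcam(d[:3],d[3:]);m=r.x[:3];zo=r.x[5]
for P in((-.03,.08,.071),(-.03,-.08,.071),(-.016,-.08,.067),(.057,.075,.2),(.057,-.075,.2)):print(P,wproj(T,m2w(m,P)+[0,0,zo]),wproj(T,m2w(m,P)+[0,.002,zo]))
d=np.load("pics/w15.npy");T=wcam(d[:3],d[3:])
for P in((-.03,.08,.071),(-.03,-.08,.071)):print(P,wproj(T,m2w(m,P)+[0,0,zo]))
import cv2
a=cv2.imread('pics/w16.png');cv2.imwrite('pics/w16d.png',cv2.resize(a[140:260,30:340],None,fx=2.5,fy=2.5,interpolation=cv2.INTER_CUBIC))
a=cv2.imread('pics/w15.png');cv2.imwrite('pics/w15d.png',cv2.resize(a[40:240,240:530],None,fx=2.7,fy=2.7,interpolation=cv2.INTER_CUBIC))
```

```text
(-0.03, 0.08, 0.071) [ 67.04715796 187.77060416] [ 65.03298381 187.36351035]
(-0.03, -0.08, 0.071) [276.3164366  229.50265269] [273.38286068 229.00401044]
(-0.016, -0.08, 0.067) [280.26668443 208.17804727] [277.33552229 207.66883314]
(0.057, 0.075, 0.2) [-68.72465019  46.03272979] [-70.80883448  46.50348289]
(0.057, -0.075, 0.2) [328.99709282  59.19787968] [320.8185387   57.41167572]
(-0.03, 0.08, 0.071) [276.53038112 230.44359425]
(-0.03, -0.08, 0.071) [483.23525369 189.59591068]
```

View pics/w16d.png

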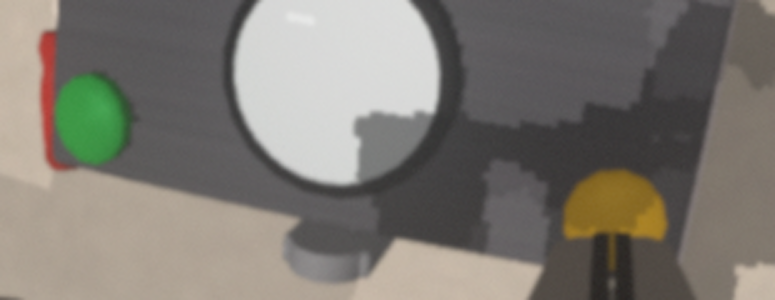

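View pics/w15d.png

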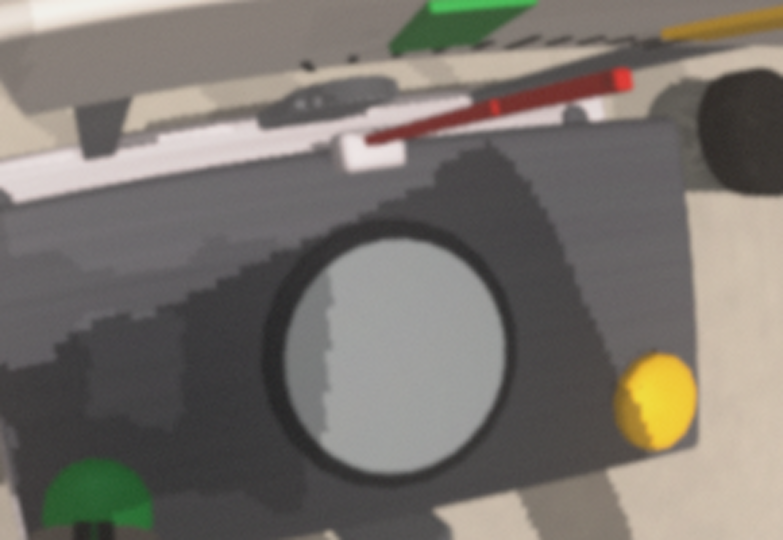

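```bash
cat > fit2.py <<'E'
from h import *
def T(n):
    d=np.load(f"pics/{n}.npy");return wcam(d[:3],d[3:])
def mk(a,r,w,x): return (x, r*np.sin(a)+w*np.cos(a), .062+r*np.cos(a)-w*np.sin(a))
z=.071
PG=lambda p:(-.03,.08,z);PY=lambda p:(-.03,-.08,z);TIP=lambda p:(.05,0,.182)
g=lambda rr,w:(lambda p:mk(p[3],rr,w,p[5]));y=lambda rr,w:(lambda p:mk(-p[4],rr,w,p[5]))
tt=lambda i:(lambda p:(.05,.12*np.sin(p[i]),.062+.12*np.cos(p[i])))
L=[("w3",PG,(273.2,221.4)),("w3",PY,(470.5,218.7)),("w3",TIP,(482.3,109)),
("w1",PG,(276.9,190.5)),("w1",PY,(426.6,191.2)),("w1",TIP,(401.7,108.4)),
("w3",g(.134,.006),(429,77.5)),("w3",g(.134,-.006),(462,81)),("w3",g(.106,.006),(409.7,85.5)),
("w1",g(.134,.006),(362.8,94.4)),("w1",g(.134,-.006),(382.1,94.4)),
("w12",g(.106,.006),(446,26)),("w12",g(.106,-.006),(491.5,24.9)),
("w7",TIP,(488.5,20)),("w8",TIP,(531.2,57.2)),("w15",TIP,(470.0,69.0)),("w15",PY,(483,188.6)),
("w16",PG,(66.2,187)),("w16",TIP,(79.5,64)),
("w16",y(.134,.006),(139.6,37.6)),("w16",y(.134,-.006),(180.1,41)),("w16",y(.106,.006),(151,52.8)),("w16",y(.106,-.006),(184.1,56.6)),
("w14",tt(6),(505,47.1)),("w12",tt(7),(508.3,47.8))]
TT={n:T(n) for n,_,_ in L}
# p: mx,my,yaw, ag, ay, xf, t14, t12, rotation vec(3), translation (3)
def cam(Tm,p):
    A=np.eye(4);A[:3,:3]=R.from_rotvec(p[8:11]).as_matrix();A[:3,3]=p[11:14];return Tm@A
def res(p):
    o=[wproj(cam(TT[n],p),m2w(p[:3],P(p)))-uv for n,P,uv in L]
    return np.concatenate(o+[p[8:11]/.01, p[11:14]/.0015])
p0=np.r_[.5393,.0561,-.0125,.18,.23,.057,.18,.165,np.zeros(6)]
r=least_squares(res,p0,loss="soft_l1");p=r.x
if __name__=="__main__":
    print(p.round(4))
    for (n,_,uv),e in zip(L,res(p)[:2*len(L)].reshape(-1,2)):print(n,uv,e.round(1))
    print(m2w(p[:3],G),m2w(p[:3],Y))
E
python3 fit2.py
```

```text
[ 5.378e-01  5.490e-02 -5.800e-03  1.764e-01  2.373e-01  5.740e-02
  1.779e-01  1.648e-01 -5.600e-03 -4.000e-04  3.200e-03  2.000e-03
 -1.000e-03  1.200e-03]
w3 (273.2, 221.4) [-0.7  1.1]
w3 (470.5, 218.7) [0.  1.1]
w3 (482.3, 109) [-0.6  0.1]
w1 (276.9, 190.5) [ 0. -0.]
w1 (426.6, 191.2) [-0.2  0. ]
w1 (401.7, 108.4) [-0.4 -0.8]
w3 (429, 77.5) [ 0.1 -0.5]
w3 (462, 81) [ 0.7 -0. ]
w3 (409.7, 85.5) [-0.2 -0. ]
w1 (362.8, 94.4) [ 0.3 -2.5]
w1 (382.1, 94.4) [ 0.6 -1.5]
w12 (446, 26) [0.  1.4]
w12 (491.5, 24.9) [-1.7  1.3]
w7 (488.5, 20) [ 0.1 -0.2]
w8 (531.2, 57.2) [ 0.9 -1.7]
w15 (470.0, 69.0) [-0.1 -0. ]
w15 (483, 188.6) [0.5 0.4]
w16 (66.2, 187) [-0.6  0.9]
w16 (79.5, 64) [0.5 0.2]
w16 (139.6, 37.6) [-1.7 -1.2]
w16 (180.1, 41) [0.5 0.4]
w16 (151, 52.8) [ 0.5 -0.2]
w16 (184.1, 56.6) [0.2 0.2]
w14 (505, 47.1) [0.  0.1]
w12 (508.3, 47.8) [0.  0.1]
[0.50828415 0.13505533 0.073     ] [ 0.50735025 -0.02494195  0.073     ]
```

```bash
cat > t2.py <<'E'
from fit2 import *
import sys
from scipy.optimize import minimize_scalar
def tip(Tm,a):return wproj(cam(Tm,p),m2w(p[:3],(.05,.12*np.sin(a),.062+.12*np.cos(a))))
if len(sys.argv)>1:
    n=sys.argv[1];uv=np.array([float(sys.argv[2]),float(sys.argv[3])]);Tm=T(n)
    s=minimize_scalar(lambda a:((tip(Tm,a)-uv)**2).sum(),bounds=(-.36,.36),method="bounded")
    print("tilt",s.x,tip(Tm,s.x)-uv,"target px",tip(Tm,-p[4]))
else:
    for z in(.05,.04,.031):
        Tm=wcam([.508,-.0247,z],[.996,.0893,0,0]);print(z,[tip(Tm,a).round().tolist() for a in(0,-.1,-.2,-.237)])
E
python3 t2.py
python3 -m pendant '[[[0,0.0015,0.005],0],[[0,0.0015,0.012],0],[[0,0.0015,0.019],0],[[0,0.0015,0.024],0],[[0,0.0015,0.027],0]]'
python3 -m pendant '[[[0,0,0.0015],0],[[0,0,0.003],0],[[0,0,0.0045],0],[[0,0,0.006],0],[[0,0,0.007],0]]'
python3 pic.py w17
```

```text
0.05 [[14.0, 51.0], [48.0, 50.0], [91.0, 51.0], [108.0, 52.0]]
0.04 [[-14.0, 46.0], [21.0, 44.0], [66.0, 44.0], [85.0, 44.0]]
0.031 [[-42.0, 42.0], [-8.0, 38.0], [39.0, 36.0], [59.0, 36.0]]
clock: 13.65
tcp_pos: [0.5079, -0.0254, 0.0529]
tool_rot: [0.996, 0.089, -0.001, -0.0]
force: [-0.1, -0.3, 0.1]
width: 0.0005
clock: 14.15
tcp_pos: [0.5085, -0.0255, 0.0469]
tool_rot: [0.996, 0.089, 0.0, 0.0]
force: [-1.0, -1.2, 1.6]
width: 0.0002
14.15 [ 0.5085 -0.0255  0.0469] [9.96e-01 8.88e-02 2.00e-04 1.00e-04] [-0.95 -1.16  1.62] 0.00021094135056939795
```

View pics/w17.png

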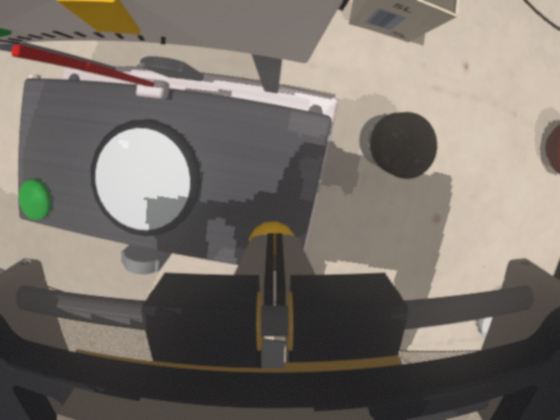

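```bash
python3 t2.py w17 16 50
python3 -m pendant '[[[0,0,0.0015],0],[[0,0,0.003],0],[[0,0,0.0045],0],[[0,0,0.006],0],[[0,0,0.007],0]]'
python3 -m pendant '[[[0,0,0.001],0],[[0,0,0.002],0],[[0,0,0.003],0],[[0,0,0.004],0],[[0,0,0.004],0]]'
python3 pic.py w18; python3 -c "
import cv2
a=cv2.imread('pics/w18.png');cv2.imwrite('pics/w18c.png',cv2.resize(a[0:110,0:160],None,fx=5,fy=5,interpolation=cv2.INTER_CUBIC))"
```

```text
tilt -0.04164860294411811 [0.03996872 0.9118264 ] target px [98.10380066 52.18455762]
clock: 14.7
tcp_pos: [0.5085, -0.0256, 0.0398]
tool_rot: [0.996, 0.089, 0.0, 0.0]
force: [-0.1, -3.7, 4.6]
width: 0.0003
clock: 15.2
tcp_pos: [0.5086, -0.0256, 0.0359]
tool_rot: [0.996, 0.089, 0.0, 0.0]
force: [-0.8, -5.0, 5.9]
width: 0.0007
15.2 [ 0.5086 -0.0256  0.0359] [9.96e-01 8.88e-02 2.00e-04 2.00e-04] [-0.77 -5.04  5.94] 0.0006596529094747161
```

View pics/w18c.png

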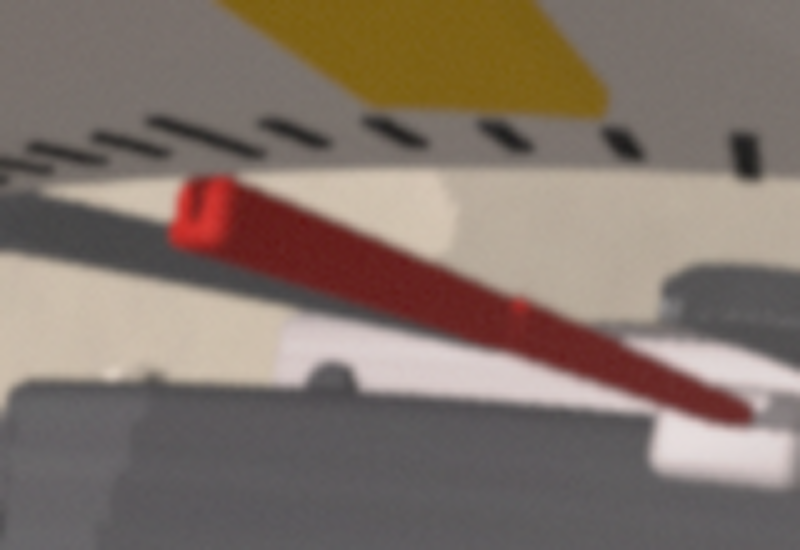

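```bash
sed -i 's/^("w14",tt(6)/("w18",y(.106,.006),(73.4,20.9)),("w18",y(.106,-.006),(121.2,22.2)),\n&/' fit2.py; python3 fit2.py; python3 t2.py w18 40.6 42.4
```

```text
[ 5.383e-01  5.510e-02 -4.800e-03  1.765e-01  2.366e-01  5.750e-02
  1.785e-01  1.655e-01 -5.200e-03 -7.000e-04  3.400e-03  1.800e-03
 -5.000e-04  1.000e-03]
w3 (273.2, 221.4) [-0.7  1.4]
w3 (470.5, 218.7) [0.1 1.1]
w3 (482.3, 109) [-0.4  0.1]
w1 (276.9, 190.5) [-0.   0.2]
w1 (426.6, 191.2) [-0.1  0.1]
w1 (401.7, 108.4) [-0.4 -0.7]
w3 (429, 77.5) [ 0.1 -0.5]
w3 (462, 81) [ 0.9 -0.1]
w3 (409.7, 85.5) [-0.2 -0. ]
w1 (362.8, 94.4) [ 0.2 -2.4]
w1 (382.1, 94.4) [ 0.6 -1.4]
w12 (446, 26) [-0.1  1.3]
w12 (491.5, 24.9) [-1.6  1.1]
w7 (488.5, 20) [ 0.1 -0.2]
w8 (531.2, 57.2) [ 1.2 -1.7]
w15 (470.0, 69.0) [-0.1  0. ]
w15 (483, 188.6) [0.6 0.5]
w16 (66.2, 187) [-0.8  1.1]
w16 (79.5, 64) [ 0.1 -0.1]
w16 (139.6, 37.6) [-2.2 -1.8]
w16 (180.1, 41) [ 0.  -0.2]
w16 (151, 52.8) [ 0.1 -0.6]
w16 (184.1, 56.6) [-0.1 -0.2]
w18 (73.4, 20.9) [1.  0.5]
w18 (121.2, 22.2) [0.4 1.6]
w14 (505, 47.1) [0.  0.1]
w12 (508.3, 47.8) [0.  0.1]
[0.5086594  0.13521352 0.073     ] [ 0.50788404 -0.02478461  0.073     ]
tilt -0.18214374380610832 [ 7.26700903e-05 -1.62659568e-01] target px [69.02086435 42.71714915]
```

```bash
python3 -m pendant '[[[0,0,0.001],0],[[0,0,0.002],0],[[0,0,0.0027],0],[[0,0,0.0033],0],[[0,0,0.0035],0]]'
python3 pic.py w19; python3 -c "
import cv2
a=cv2.imread('pics/w19.png');cv2.imwrite('pics/w19c.png',cv2.resize(a[0:110,0:160],None,fx=5,fy=5,interpolation=cv2.INTER_CUBIC))"
```

```text
clock: 15.75
tcp_pos: [0.5086, -0.0255, 0.0325]
tool_rot: [0.996, 0.089, 0.0, 0.0]
force: [-0.9, -3.7, 7.0]
width: 0.0006
15.75 [ 0.5086 -0.0255  0.0325] [9.961e-01 8.880e-02 3.000e-04 1.000e-04] [-0.89 -3.72  6.97] 0.0006108273793085886
```

View pics/w19c.png

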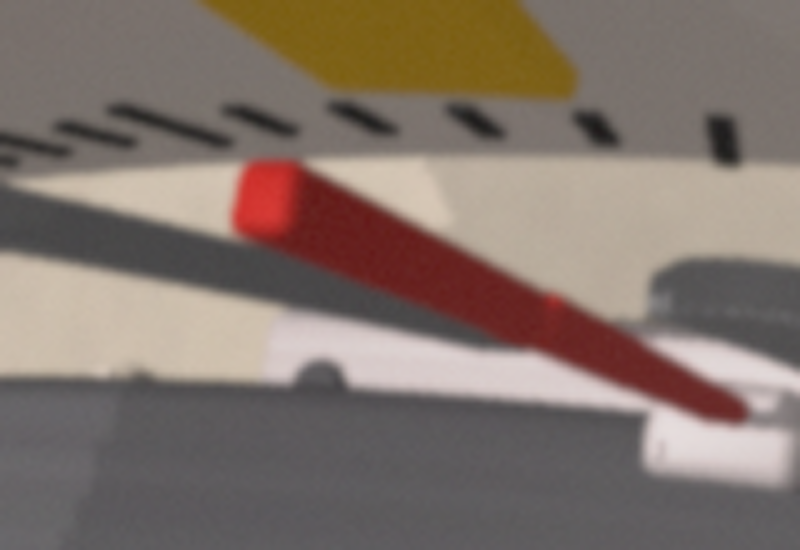

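Tip is at crop (267,200), i.e. pixel (53.2,39.8).

```bash
python3 t2.py w19 53.2 39.8
python3 -m pendant '[[[0,0,0.0002],0],[[0,0,0.0004],0],[[0,0,0.0006],0],[[0,0,0.0007],0],[[0,0,0.0007],0]]'
python3 pic.py w20; python3 -c "
import cv2
a=cv2.imread('pics/w20.png');cv2.imwrite('pics/w20c.png',cv2.resize(a[0:110,0:160],None,fx=5,fy=5,interpolation=cv2.INTER_CUBIC))"
```

```text
tilt -0.22577701286429877 [ 0.00320584 -0.1917568 ] target px [59.28843973 39.72987753]
clock: 16.3
tcp_pos: [0.5086, -0.0254, 0.0319]
tool_rot: [0.996, 0.089, 0.0, 0.0]
force: [-0.7, -3.4, 8.7]
width: 0.0004
16.3 [ 0.5086 -0.0254  0.0319] [9.961e-01 8.880e-02 3.000e-04 0.000e+00] [-0.69 -3.38  8.69] 0.00043478771338928223
```

View pics/w20c.png

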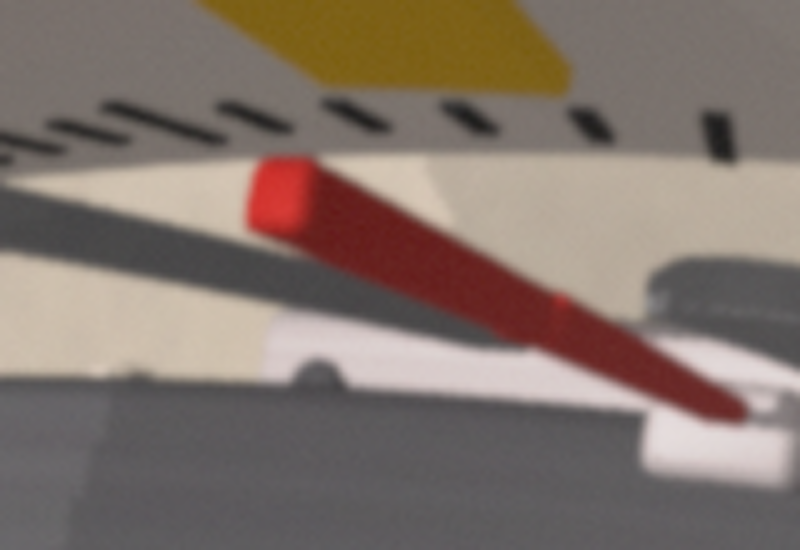

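```bash
python3 t2.py w20 56.2 39.2
python3 -m pendant '[[[0,0,0.0001],0],[[0,0,0.0001],0],[[0,0,0.0001],0],[[0,0,0.0001],0],[[0,0,0.0001],0]]'
python3 -m pendant '[[[0,0,0],0],[[0,0,0],0],[[0,0,0],0],[[0,0,0],0],[[0,0,0],0]]'
python3 -m pendant '[[[0,0,0],0],[[0,0,0],0],[[0,0,0],0],[[0,0,0],0],[[0,0,0],0]]'
python3 pic.py w21; python3 -c "
import cv2
a=cv2.imread('pics/w21.png');cv2.imwrite('pics/w21c.png',cv2.resize(a[0:110,0:160],None,fx=5,fy=5,interpolation=cv2.INTER_CUBIC))"
```

```text
tilt -0.23442062912862 [ 0.00252045 -0.12695735] target px [57.46501974 39.09950243]
clock: 16.85
tcp_pos: [0.5086, -0.0254, 0.0318]
tool_rot: [0.996, 0.089, 0.0, 0.0]
force: [0.2, -2.5, 8.0]
width: 0.0004
clock: 17.35
tcp_pos: [0.5086, -0.0254, 0.0318]
tool_rot: [0.996, 0.089, 0.0, 0.0]
force: [-0.6, -2.0, 7.3]
width: 0.0004
clock: 17.85
tcp_pos: [0.5086, -0.0254, 0.0318]
tool_rot: [0.996, 0.089, 0.0, 0.0]
force: [-1.0, -2.4, 7.3]
width: 0.0003
17.85 [ 0.5086 -0.0254  0.0318] [9.961e-01 8.880e-02 3.000e-04 0.000e+00] [-0.99 -2.42  7.25] 0.0003028999695391715
```

View pics/w21c.png

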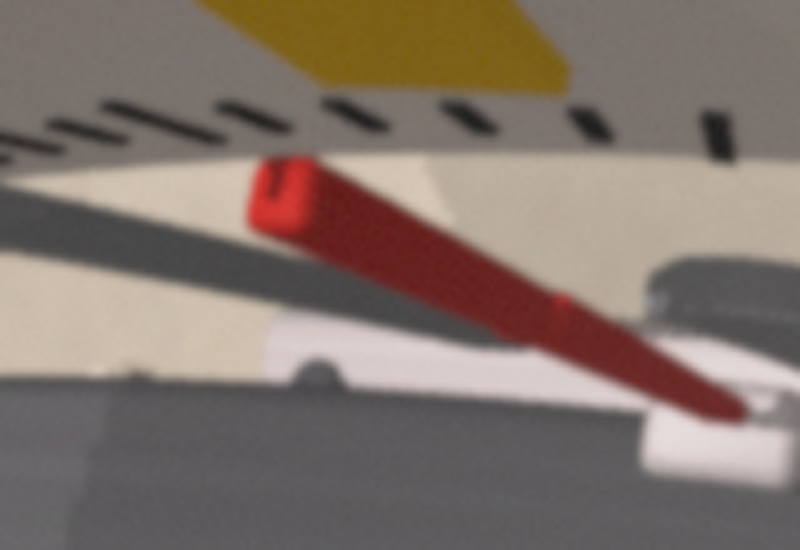

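Held steady at about -0.235 for 1.5 s. Now the slow release, then a clear retreat.

```bash
python3 -m pendant '[[[0,0,-0.003],0],[[0,0,-0.006],0],[[0,0,-0.01],0],[[0,0,-0.014],0],[[0,0,-0.018],0]]'
python3 -m pendant '[[[0,0,-0.004],0],[[0,0,-0.01],0],[[0,0,-0.02],0],[[0,0,-0.035],0],[[0,0,-0.05],0]]'
python3 -m pendant '[[[0,0,-0.02],0],[[-0.02,0,-0.05],0],[[-0.05,0,-0.07],0],[[-0.09,0,-0.07],0],[[-0.11,0,-0.07],0]]'
python3 -m pendant '[[[0,0,0],0],[[0,0,0],0],[[0,0,0],0],[[0,0,0],0],[[0,0,0],0]]'
python3 pic.py w22
python3 - <<'E'
import cv2
from bench import robot
c=robot.read_camera("side")["frame"][:,:,::-1];cv2.imwrite("pics/s22.png",c)
E
python3 -c "
import cv2
a=cv2.imread('pics/s22.png');cv2.imwrite('pics/s22c.png',cv2.resize(a[150:350,150:370],None,fx=3,fy=3,interpolation=cv2.INTER_CUBIC))"
```

```text
clock: 18.4
tcp_pos: [0.5079, -0.025, 0.0495]
tool_rot: [0.996, 0.089, -0.0, -0.0]
force: [-0.3, -0.6, -0.3]
width: 0.0004
clock: 18.9
tcp_pos: [0.5081, -0.0253, 0.1004]
tool_rot: [0.996, 0.089, -0.0, -0.0]
force: [0.5, -0.2, -0.2]
width: 0.0003
clock: 19.4
tcp_pos: [0.3975, -0.045, 0.1703]
tool_rot: [0.996, 0.089, -0.0, 0.0]
force: [0.2, -0.7, 0.5]
width: 0.0007
clock: 19.9
tcp_pos: [0.4006, -0.0447, 0.1693]
tool_rot: [0.996, 0.089, -0.0, -0.0]
force: [-0.4, 1.0, 0.2]
width: 0.0003
19.9 [ 0.4006 -0.0447  0.1693] [ 9.96e-01  8.90e-02 -2.00e-04 -1.00e-04] [-0.37  0.96  0.22] 0.00028813734922816326
```

View pics/w22.png

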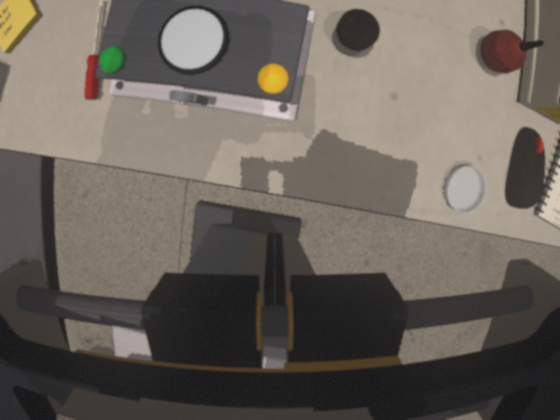

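View pics/s22c.png

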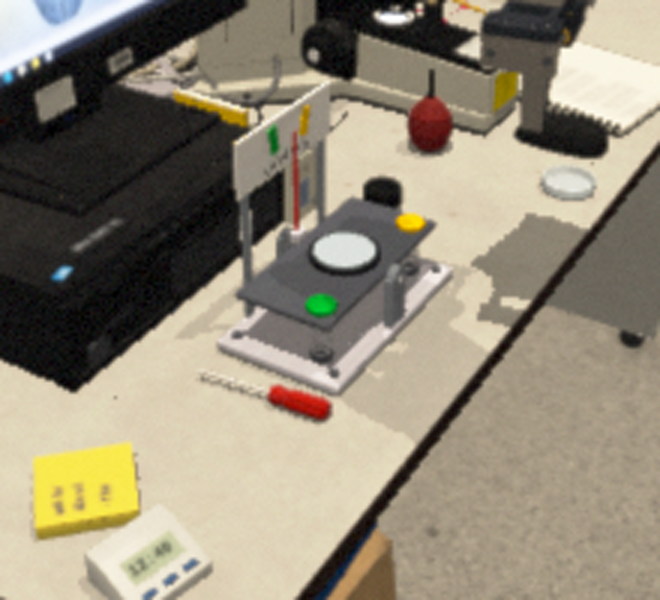

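```bash
python3 -c "
from bench import robot
print(robot.sign_off())"
```

```text
the job is handed in; nothing more can be done
None
```

I pressed the green pad, then the yellow pad, from above with the shut fingertips. Each time the needle stayed on its mark for at least 1.5 s before I released slowly. I handed the job in at about 20 s, with the arm well clear of the mount.

| Pad | Tilt held (rad) | Fitted mark angle (rad) | Upward force while held |
|---|---|---|---|
| Green | +0.178 | 0.176 | about 5–6 N |
| Yellow | −0.235 | 0.237 | about 7–8.7 N |

- **Needle position:** I approached each mark in small steps from below. The pictures at the start and end of each hold show the needle not moving.
- **End state:** After release the side view shows the plate level, with the needle tip within about 0.1 pixel of where it started. The marks and the objects in the final pictures look unmoved.
- **Yellow mark estimate:** The rough side and top pictures put the yellow mark nearer 0.22 rad, against 0.237 from the wrist camera. I stopped just short of the wrist value. Measured from either estimate, that is well within the strip's half width of about 0.05 rad.
- **Fingertip height:** The fingertips touched the pads about 2 cm lower on the reported TCP height than its definition implies. I found contact by watching the needle and the force instead of relying on that height.
- **Camera fit:** My first fit had an error of about 2 mm in the wrist camera. I corrected it before pressing the yellow pad, and the corrected fit still puts the green hold on its mark.

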